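# Refit the belt cover of the polishing spindle and hold it shut

### The arm

A 7-joint arm with a two-finger parallel gripper is mounted at the origin on a cart in front of the work surface, level with it; the furniture and walls round the work are solid. World frame = base frame: x ahead of the robot, y to its left, z up, the work surface at z = 0. Lengths are in m, angles in rad, forces in N, time in s.
With the tool pointing down it reaches from about 0.425 to 0.875 m from the base axis. Payload 4.7 kg.
Tool frame: the origin (TCP) lies at the centre of the arm's flange, where the gripper is bolted on; the fingertips stand 182 mm ahead of it and the grasp point (between the pads) lies bot.grip_depth ahead of it (bot.grip_depth is the distance from the TCP to the grasp point, in m); z points along the fingers, y is the direction in which the jaws open and shut (so a half turn about z gives the same grasp; the last joint's range is limited). The gripper opens to 87 mm and grips with 3 to 60 N. Pads are 19 mm wide; open, the fingers measure 117 mm over their backs; the gripper's body (75 mm by 190 mm) begins 51 mm behind the grasp point.
Start: joints at [-1.234, 0.321, -0.07, 1.45, 0.023, 1.371, -0.057], TCP at [0.206, 0.616, 0.405] pointing down, gripper open.
Joint ranges: [-2.86, 2.86], [-0.3, 2.09], [-1.38, 1.24], [0.06, 2.45], [-1.56, 4.7], [0.09, 2.05], [-2.69, 2.69]. Speed limits (rad/s): [2.57, 2.57, 3.14, 3.14, 3.14, 3.14, 3.14].

### API

Orientations are given as a 3x3 rotation matrix whose columns are the frame's x, y, z axes.
In Python, from bench import bot, imaging, order gives the robot as it stands.
- The arm moves only by the tool play_rows, never from a script. Its argument "targets" is a list of rows, each a list of 2 entries, a list of its own where there are three numbers: the shift along the tool's x, y, z in units of 25 mm (1.0 is 25 mm), then the turn, a rotation vector about the tool's x, y, z in rad. A call has exactly 8 rows; each row shifts and turns the pose as measured when the row begins, along the tool's axes as they then stand; what a row does not reach is not made up. A row lasts 1/12 s, in which the tool goes at most 41.7 mm and 7.16 degrees, less where a joint would pass 70% of its speed; a pose out of reach is approached as far as the arm can. A call is refused whole if a number of a shift passes 1 or a number of a turn 0.125, either way. A call with a gripper value outside its range is refused whole. "jaw" is the closure, from 0 (fully open) to 1 (shut), set as the call begins (left out, the last holds). The fingers move at their own pace and stop on an object; "grip_force" is the grip in N (left out, the last holds). Time passes only in rows, so rows that do not move let the fingers close, or fill a call up. It gives the time, the measured TCP pose, the force and the opening at its end, in the units of the state.
- bot.get_state(): the state, without advancing time (a new reading comes with each control period).
- imaging.grab_frame(name): name is "side" or "top"; returns a dict with "image" (420x560x3 uint8, red, green, blue), "z_map" (420x560 float32, m along the optical axis (not along the pixel's ray), 0 where there is no reading), "fx", "fy", "cx", "cy" (pixels), "k1" (the pictures are not rectified: a ray, as slopes to the right and down, at radius r is drawn at 1 + k1 r^2 times it, then the intrinsics apply), "world_from_camera" (4x4, takes a point from camera to world coordinates). Camera axes: x right, y down, z forward; pixel columns grow to the right and rows downward; lengths in m; the calibration is good to about 2 mm. A picture is of the moment at which its call begins.
- order.finish_job(): hands the job in, once; it reports no verdict.
Trained networks look in the newest picture that a camera, given by its name, has taken for a name from the list of things; names that differ only in an ending like _2 or _b are one class to them, and where a whole thing is asked for, a point or a joint stands for the part that bears it (a point fixed in the world has none). Each returns a list of dicts, best first, with "conf" (0 to 1); they miss things now and then, are a little off and sometimes report something else, mostly with a low value. They report only what shows in the picture. A call takes as long as a camera call.
- imaging.outline_of(camera, name): "region" (420x560 bool, what is visible of it) and "bbox" ([left, top, right, bottom] in pixels, round what is visible of it).
The state is a dict: "t": time; "q": joint angles; "joint_vel": joint speeds; "joint_torque": joint torques, N m; "position": TCP position; "ee_rot": TCP orientation; "wrist_force": force on the tool from outside, world axes, zero at the start; "moment": the same for the moment, N m; "gripper_width": finger opening in m.
Only numpy, scipy, OpenCV 4.12 (cv2) and the standard library are available. Lean on these libraries where they do the work, as an engineer would, in place of code of your own. Each camera call takes 0.05 s, during which the arm holds its last target.

### The job

Refit the belt cover of the polishing spindle: take the flat cover by its handle, stand its lower edge on the ledge of the housing's sloping frame so that it leans there with its face outward and its wing fastener at the top, and let go of it. Then turn the wing fastener until its slot lines up with the two index lines on the cover, so that the cross-bar behind it can enter the slot in the frame, and press the cover flush against the frame, against its rubber buffers. Finish still holding it pressed there, so that I can put in the corner screws, and leave the pliers and the oil bottle where they are.

Things in the scene. Friction and masses are not known exactly. Their poses are not given: they have to be found in the camera images.
- cover: flat aluminium cover plate, 170 (its x) x 160 (its y) x 5 mm, 0.25 to 0.4 kg, loose. Origin at the centre of its back face; x points to its upper edge (the end with the wing fastener), z out of its front face. It starts lying face up across two 20 mm high wooden packing blocks (fixed). Its four small corner screw holes stay empty
- cover_handle (a point): centre of the grip bar of the pull handle on the cover's front; axes as the cover's. The bar is 10 mm thick (x), 86 mm long (y, 66 mm clear between its feet) and 12 mm high (z); this point lies at x -22, z +33 mm of the cover (28 mm above its front face)
- cover_lower_edge (a point): middle of the cover's lower edge, at its back face (x -85, y 0, z 0 mm of the cover); axes as the cover's
- cover_upper_edge (a point): middle of the cover's upper edge, at its back face (x +85, y 0, z 0 mm of the cover); axes as the cover's
- wing (a point): centre of the fastener's wing, at x +58, z +30 mm of the cover (25 mm above its front face); turns with it. The wing is 10 mm thick (this point's x), 36 mm long (y), 24 mm high (z, the turning axis), with a thin slot along its top. Behind the cover it carries a cross-bar parallel to it, 24 mm long, 6 mm wide, 4 mm thick, whose far side stands 11 mm behind the cover's back
- fastener (a joint): angle of the wing (rad) about the cover's outward z: 0 = wing, its slot and cross-bar along the cover's y, in line with the two index lines printed on the cover; positive = counter-clockwise seen from the front. It can turn from -0.45 to 1.7 and stays where it is left (friction 0.03 N m); it starts between 0.65 and 1.35
- frame: sloping seat of the fixed belt housing (218 mm wide), rising 35 degrees away from the robot. Origin: centre of the seat surface; x up the slope, y left along it, z out of it. A ledge 9 mm high crosses it, its upper side at x -85 mm; cheeks on the ledge's ends leave 168 mm between them for the 160 mm cover. Fitted, the cover's origin lies on this origin (up to 4 mm aside)
- slot (a point): mouth of the frame's slot for the cross-bar, at x 58, y 0, z 0 mm of the frame: 34 mm along the frame's y, 11 mm along its x, plate 4 mm thick, free space behind; axes as the frame's. While the cross-bar lies across it, it carries the leaning cover 11 mm off the seat at the fastener (a lean of about 4.4 degrees from the seat)
- pliers: plain steel pliers, 146 mm long, 11 mm thick, lying flat in front of the housing, a bystander; origin under their middle
- oil_bottle: small upright bottle, 48 mm across, 130 mm high, a bystander; origin at the centre of its underside
- buffer (a point): left one of two sprung rubber buffers (x 55, y +55 and -55 mm of the frame), point on the seat surface under it. They stand 5 mm proud of the seat and lift the top of the cover off again whenever it is not pressed; both together take about 3 N to start moving and about 10 N to push flush

How it is judged:
By the outcome, as a careful person would: the job done as asked, in the order asked, and still so for the second after the job is handed in, while the arm keeps its last pose, push and grip.
It also fails if it takes over 54 s, if anything falls off the work surface, if the arm or the gripper's body presses on something with over 40 N, if the wrist force passes 120 N, or if a joint passes its speed limit or range.

## Working session

There is one attempt and no reset: what is moved stays moved. The work goes in short steps, Python scripts to look and compute and a tool call to move; the robot and the scene stay as the last step left them, time stands still between calls to the robot, and variables do not carry over. Pictures are saved under pics/ and viewed, and the job is handed in when it is done.

Besides the shell and the picture viewer there is one more tool, called after "Request:" as a command line: name --argument value ..., lists and objects as JSON in quotes. play_rows: Moves the arm, as the interface text tells. Its arguments: {"type":"object","properties":{"targets":{"type":"array"},"jaw":{"type":"number"},"grip_force":{"type":"number"}},"required":["targets"]}

```bash
ls -la; mkdir -p pics; python3 - <<'E'
from bench import bot, imaging, order
import cv2
s=bot.get_state()
for k,v in s.items(): print(k,v)
print(bot.grip_depth, dir(bot), dir(imaging))
for n in ["side","top"]:
    f=imaging.grab_frame(n)
    cv2.imwrite(f"pics/{n}0.png",f["image"][:,:,::-1])
    print(n,{k:f[k] for k in("fx","fy","cx","cy","k1")}); print(f["world_from_camera"])
E
```

```text
total 12
drwxr-xr-x  3 agent agent 4096 Dec  7 05:42 .
drwxr-xr-x 23 root  root  4096 Dec  7 05:42 ..
drwxr-xr-x  2 agent agent 4096 Dec  7 05:42 pics
t 0.0
q [-1.23390675  0.32181892 -0.07008486  1.45167694  0.02263145  1.37077215
 -0.05690669]
joint_vel [ 0.00093559 -0.00045637  0.00040746 -0.00084138  0.00063497 -0.00071745
 -0.00147922]
joint_torque [ 6.22322859e-04 -4.91285205e+01 -4.03271439e-01 -3.12521839e+01
 -6.38020132e-02  4.38769755e-02  1.85271902e-04]
position [0.20616003 0.6162262  0.40366286]
ee_rot [[-9.48363868e-01  3.17184090e-01 -4.76227784e-04]
 [ 3.17184422e-01  9.48362116e-01 -1.82741327e-03]
 [-1.27990026e-04 -1.88410475e-03 -9.99998217e-01]]
wrist_force [-0.25002438 -0.31621291  0.31325405]
moment [0.06437155 0.01800349 0.01531923]
gripper_width 0.08716150968702586
0.1635 ['PlanningError', '__class__', '__delattr__', '__dict__', '__dir__', '__doc__', '__eq__', '__format__', '__ge__', '__getattribute__', '__getstate__', '__gt__', '__hash__', '__init__', '__init_subclass__', '__le__', '__lt__', '__module__', '__ne__', '__new__', '__reduce__', '__reduce_ex__', 
[... 547 characters left out ...]
222507537406, 'cx': 276.8625684406629, 'cy': 227.203301056153, 'k1': -0.11015504536866792}
[[ 0.5886778   0.35964933 -0.72395497  1.43654719]
 [ 0.80814574 -0.28282438  0.51663414 -0.57336742]
 [-0.01894499 -0.88919218 -0.45714151  0.67724913]
 [ 0.          0.          0.          1.        ]]
top {'fx': 384.99149492985185, 'fy': 384.99149492985185, 'cx': 268.4105786190968, 'cy': 206.81183581651226, 'k1': 0.024977185117017766}
[[-3.19075272e-03 -9.86393915e-01  1.64368075e-01  3.67673358e-01]
 [-9.99747303e-01 -5.10968384e-04 -2.24737226e-02  6.38514981e-02]
 [ 2.22519301e-02 -1.64398248e-01 -9.86143026e-01  1.15008225e+00]
 [ 0.00000000e+00  0.00000000e+00  0.00000000e+00  1.00000000e+00]]
```

View pics/side0.png

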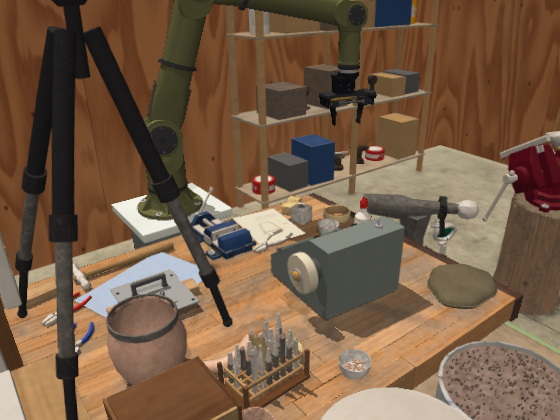

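View pics/top0.png

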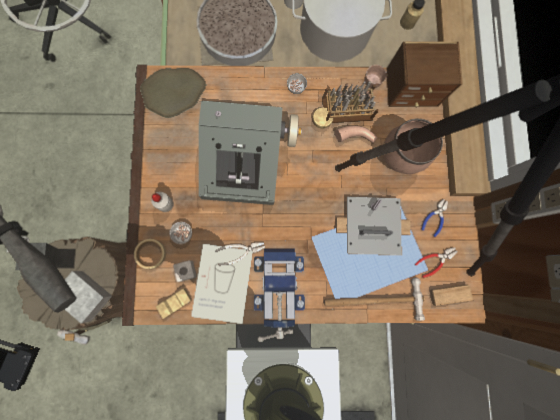

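```bash
cat > h.py <<'E'
import numpy as np, cv2
from scipy.spatial.transform import Rotation as R
from bench import bot, imaging, order
def rays(f,uv):
    uv=np.asarray(uv,float).reshape(-1,2)
    d=np.c_[(uv[:,0]-f['cx'])/f['fx'],(uv[:,1]-f['cy'])/f['fy']]
    u=d.copy()
    for _ in range(10):
        r2=(u**2).sum(1,keepdims=True); u=d/(1+f['k1']*r2)
    return u
def cloud(f):
    h,w=f['z_map'].shape
    vv,uu=np.mgrid[:h,:w]
    u=rays(f,np.c_[uu.ravel(),vv.ravel()])
    z=f['z_map'].ravel()[:,None]
    p=np.c_[u*z,z]; T=f['world_from_camera']
    P=p@T[:3,:3].T+T[:3,3]
    P[z[:,0]==0]=np.nan
    return P.reshape(h,w,3)
def project(f,P):
    T=f['world_from_camera']; P=np.asarray(P,float).reshape(-1,3)
    c=(P-T[:3,3])@T[:3,:3]
    u=c[:,:2]/c[:,2:]; r2=(u**2).sum(1,keepdims=True)
    u=u*(1+f['k1']*r2)
    return np.c_[u[:,0]*f['fx']+f['cx'],u[:,1]*f['fy']+f['cy']]
def onplane(f,uv,n,d): # n.P=d
    T=f['world_from_camera']; u=rays(f,uv)
    dr=np.c_[u,np.ones(len(u))]@T[:3,:3].T
    s=(d-T[:3,3]@n)/(dr@n)
    return T[:3,3]+dr*s[:,None]
def plane(P):
    c=np.median(P,0)
    for _ in range(5):
        U,S,V=np.linalg.svd(P-P.mean(0),full_matrices=False); n=V[2]
        e=(P-P.mean(0))@n; k=np.abs(e)<max(2.5*np.median(np.abs(e)),.0008); P=P[k] if k.sum()>20 else P
    if n[2]<0:n=-n
    return n,P.mean(0),len(P)
E
python3 - <<'E'
from h import *
for n in ["side","top"]:
    f=imaging.grab_frame(n); np.savez(f"pics/{n}0.npz",**f)
    C=cloud(f)
    for nm in ["cover","frame","pliers","oil_bottle","wing","cover_handle"]:
        try:
            for o in imaging.outline_of(n,nm)[:3]:
                m=o["region"]; P=C[m]; P=P[~np.isnan(P[:,0])]
                print(n,nm,round(o["conf"],2),np.round(o["bbox"]),m.sum(),P.mean(0).round(3),P.min(0).round(3),P.max(0).round(3))
                np.save(f"pics/{n}_{nm}.npy",m) if o is not None else 0
        except Exception as e: print(n,nm,e)
    cv2.imwrite(f"pics/{n}_crop.png",cv2.resize(f["image"][100:240,180:300] if n=="top" else f["image"][180:330,40:420],None,fx=4 if n=="top" else 2,fy=4 if n=="top" else 2,interpolation=cv2.INTER_CUBIC)[:,:,::-1])
    if n=="top": cv2.imwrite(f"pics/{n}_crop2.png",cv2.resize(f["image"][180:300,320:440],None,fx=5,fy=5,interpolation=cv2.INTER_CUBIC)[:,:,::-1])
E
```

```text
side cover 0.86 [109. 269. 198. 308.] 1557 [ 0.494 -0.254  0.03 ] [ 0.417 -0.35   0.019] [ 0.685 -0.189  0.148]
side frame 0.54 [321. 234. 320. 233.] 1 [0.583 0.18  0.069] [0.583 0.18  0.069] [0.583 0.18  0.069]
side pliers 0.54 [253. 230. 291. 258.] 246 [0.433 0.112 0.005] [ 0.389  0.049 -0.004] [0.458 0.19  0.011]
side oil_bottle 0.75 [355. 195. 372. 226.] 284 [0.552 0.368 0.068] [-1.016  0.159 -0.882] [0.752 2.006 0.178]
side cover_handle 0.95 [109. 269. 200. 310.] 1659 [ 0.493 -0.255  0.03 ] [ 0.376 -0.356 -0.001] [ 0.669 -0.178  0.147]
top cover 0.68 [348. 195. 404. 255.] 3073 [ 0.5   -0.271  0.027] [ 0.416 -0.354  0.001] [ 0.593 -0.191  0.065]
top frame 0.64 [200. 123. 278. 199.] 3773 [0.667 0.125 0.125] [0.567 0.015 0.005] [0.8   0.235 0.18 ]
top pliers 0.71 [238. 242. 263. 257.] 134 [0.436 0.084 0.008] [ 0.406  0.057 -0.003] [0.453 0.122 0.016]
top oil_bottle 0.89 [154. 192. 173. 209.] 304 [0.563 0.338 0.076] [0.544 0.322 0.003] [0.59  0.368 0.132]
top oil_bottle 0.31 [223. 241. 262. 263.] 159 [0.431 0.092 0.008] [ 0.388  0.054 -0.003] [0.453 0.172 0.016]
top wing 0.63 [373. 202. 380. 208.] 44 [ 0.558 -0.27   0.053] [ 0.544 -0.281  0.025] [ 0.569 -0.261  0.065]
top cover_handle 0.71 [345. 194. 403. 253.] 3059 [ 0.499 -0.271  0.027] [ 0.416 -0.358  0.004] [ 0.586 -0.191  0.065]
```

View pics/top_crop.png

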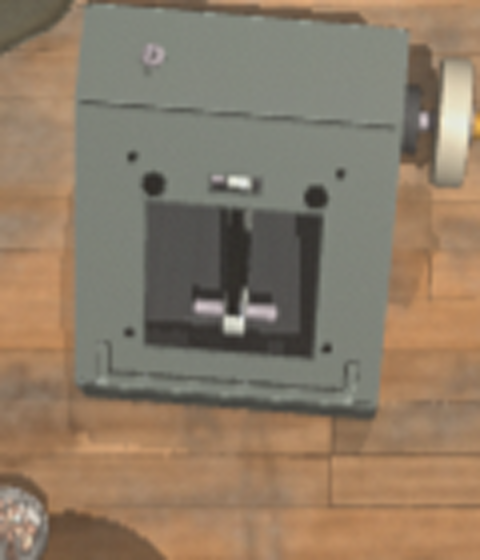

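View pics/top_crop2.png

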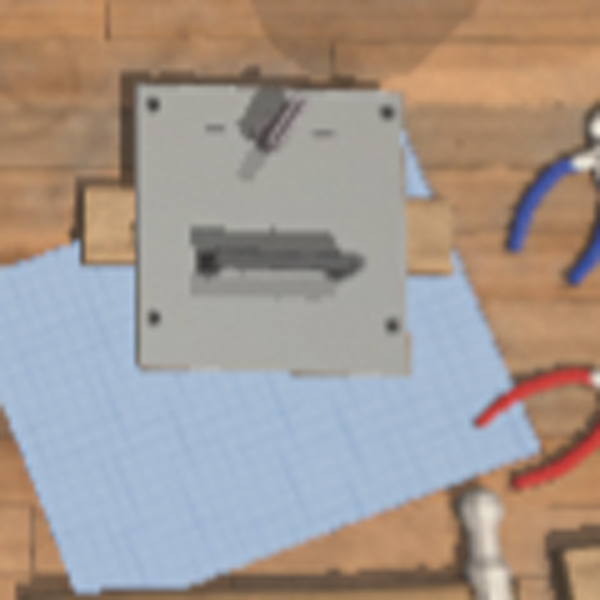

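View pics/side_crop.png

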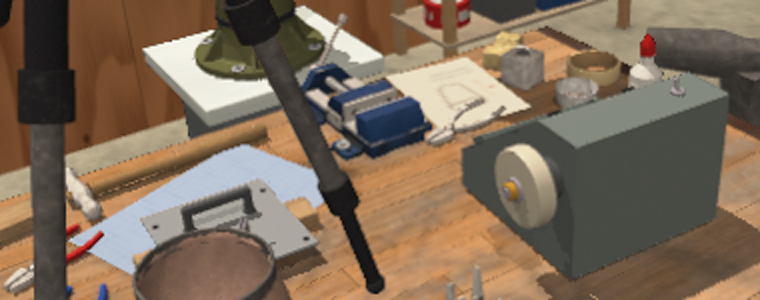

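```bash
python3 - <<'E'
from h import *
f=dict(np.load("pics/top0.npz")); C=cloud(f)
img=f['image']
# seat plane: pixels around
def reg(x0,x1,y0,y1): # crop coords /4
    return C[100+y0//4:100+y1//4,180+x0//4:180+x1//4].reshape(-1,3)
P=np.r_[reg(90,140,190,320),reg(330,375,200,330),reg(170,310,150,175)]
P=P[~np.isnan(P[:,0])]
n,c,k=plane(P); print("seat n",n.round(4),"tilt",np.degrees(np.arccos(n[2])),c.round(4),k,len(P))
uv=lambda L:np.array(L)/4+[180-.375,100-.375]
d=n@c
names={"slot":[(235,184)],"bufL":[(153,184)],"bufR":[(315,196)],"holes":[(131,156),(340,173),(326,348),(128,331)],"cheekL":[(103,342),(103,383)],"cheekR":[(352,362),(350,400)]}
W={}
for a,L in names.items():
    W[a]=onplane(f,uv(L),n,d); print(a,W[a].round(4).tolist())
y=W["bufL"][0]-W["bufR"][0]; print(np.linalg.norm(y)); 
h=W["holes"]; print("holes d",[np.linalg.norm(h[i]-h[(i+1)%4]).round(4) for i in range(4)],h.mean(0))
for nm,dd in(("buf",y),("h",h[0]-h[1]),("h2",h[3]-h[2])): print(nm,np.degrees(np.arctan2(-dd[0],dd[1])))
# cover
m=np.load("pics/top_cover.npy"); Q=C[m]; Q=Q[~np.isnan(Q[:,0])]
Q=Q[(Q[:,2]>.015)&(Q[:,2]<.035)]; n2,c2,k2=plane(Q); print("cover n",n2.round(4),c2.round(4),k2)
uv2=lambda L:np.array(L)/5+[320-.4,180-.4]
H=onplane(f,uv2([(153,104),(387,112),(392,326),(154,318)]),np.array([0,0,1.]),.025); print("cover holes",H.round(4),H.mean(0).round(4),[np.linalg.norm(H[i]-H[(i+1)%4]).round(4) for i in range(4)])
E4=onplane(f,uv2([(136,84),(400,93),(410,374),(138,368)]),np.array([0,0,1.]),.025); print("corners",E4.round(4),E4.mean(0).round(4),[np.linalg.norm(E4[i]-E4[(i+1)%4]).round(4) for i in range(4)])
for a,b in((0,1),(3,2)):
    dd=H[a]-H[b]; print(np.degrees(np.arctan2(-dd[0],dd[1])))
for a,b in((0,3),(1,2)):
    dd=H[a]-H[b]; print('x',np.degrees(np.arctan2(dd[1],dd[0])))
# handle pts, wing pts
Q=C[m]; Q=Q[~np.isnan(Q[:,0])]; T=Q[(Q[:,2]>.045)]
print(len(T)); print(T[np.argsort(T[:,0])].round(3).tolist())
E
```

```text
seat n [-0.5724  0.0448  0.8188] tilt 35.03727132888856 [0.6713 0.1292 0.1275] 828 987
slot [[0.702, 0.1216, 0.1493]]
bufL [[0.7026, 0.1771, 0.1467]]
bufR [[0.6945, 0.0677, 0.147]]
holes [[0.7185, 0.191, 0.1571], [0.7074, 0.0508, 0.157], [0.6034, 0.06, 0.0837], [0.6152, 0.1998, 0.0844]]
cheekL [[0.6085, 0.2181, 0.0787], [0.5825, 0.22, 0.0604]]
cheekR [[0.5944, 0.0415, 0.0785], [0.5701, 0.0427, 0.0614]]
0.10975536334005209
holes d [np.float64(0.1406), np.float64(0.1276), np.float64(0.1403), np.float64(0.1266)] [0.66113227 0.12541544 0.120543  ]
buf -4.197560497245262
h -4.536203575727574
h2 -4.84954055605951
cover n [1.5e-03 4.0e-04 1.0e+00] [ 0.4998 -0.2716  0.0249] 2514
cover holes [[ 0.5747 -0.2059  0.025 ]
 [ 0.57   -0.3456  0.025 ]
 [ 0.4426 -0.341   0.025 ]
 [ 0.4473 -0.2015  0.025 ]] [ 0.5087 -0.2735  0.025 ] [np.float64(0.1398), np.float64(0.1274), np.float64(0.1396), np.float64(0.1275)]
corners [[ 0.5869 -0.1961  0.025 ]
 [ 0.5815 -0.3541  0.025 ]
 [ 0.4147 -0.3499  0.025 ]
 [ 0.4183 -0.191   0.025 ]] [ 0.5003 -0.2728  0.025 ] [np.float64(0.158), np.float64(0.1668), np.float6
[... 3278 characters left out ...]
 -0.268, 0.061], [0.555, -0.266, 0.059], [0.557, -0.268, 0.063], [0.557, -0.274, 0.063], [0.557, -0.271, 0.062], [0.558, -0.278, 0.06], [0.56, -0.27, 0.048], [0.56, -0.274, 0.061], [0.561, -0.281, 0.059], [0.561, -0.278, 0.058], [0.561, -0.273, 0.057], [0.562, -0.271, 0.055], [0.563, -0.277, 0.064], [0.563, -0.283, 0.062], [0.563, -0.28, 0.062], [0.563, -0.274, 0.062], [0.564, -0.273, 0.058], [0.566, -0.274, 0.063], [0.566, -0.281, 0.061], [0.566, -0.278, 0.06], [0.567, -0.284, 0.06], [0.568, -0.275, 0.05], [0.569, -0.285, 0.064], [0.569, -0.28, 0.062], [0.569, -0.278, 0.061], [0.57, -0.284, 0.06], [0.571, -0.277, 0.054], [0.572, -0.28, 0.064], [0.572, -0.284, 0.061], [0.573, -0.279, 0.058]]
```

```bash
cat >> h.py <<'E'
def Rz(a): return R.from_euler('z',a).as_matrix()
FO=np.array([.6545,.1256,.1159]); FY=np.radians(-4.5); FT=np.radians(35)
def FR(lean=0): # cover/frame axes with lean
    return Rz(FY)@R.from_euler('y',-(FT+lean)).as_matrix()
CR=Rz(np.radians(-2.0)); CO=np.array([.5003,-.2725,.020])
def tool_from(cR, roll=0): # tool z=-cover z, tool y = -+cover x rotated by roll about cover z
    M=cR@Rz(roll)
    return np.c_[-M[:,1],M[:,0]*1,-M[:,2]] if False else np.c_[M[:,1],M[:,0],-M[:,2]]
def goal(grasp,Rt): # TCP
    return Rt, np.asarray(grasp)-bot.grip_depth*Rt[:,2]
def step(Rt,p,n=8,show=True):
    s=bot.get_state(); A=np.array(s['ee_rot']); t=A.T@(p-s['position']); Q=A.T@Rt
    rv=R.from_matrix(Q).as_rotvec(); 
    r=R.from_rotvec(rv/n).as_matrix(); S=sum(np.linalg.matrix_power(r,i) for i in range(n))
    d=np.linalg.solve(S,t)
    print("t",round(s['t'],2),"pos",np.round(s['position'],4),"dist",(t*1000).round(1),"mm rot deg",np.degrees(rv).round(2))
    print(f"row x{n}: [[{','.join('%.3f'%v for v in d/.025)}],[{','.join('%.4f'%v for v in rv/n)}]]  |d|mm {np.linalg.norm(d)*1000:.1f} deg {np.degrees(np.linalg.norm(rv/n)):.2f}")
    print("F",np.round(s['wrist_force'],1),"M",np.round(s['moment'],2),"w",round(s['gripper_width'],4),"q",np.round(s['q'],2))
E
python3 - <<'E'
from h import *
print(np.round(FR(),3)); print(tool_from(CR).round(2),np.linalg.det(tool_from(CR)))
f=dict(np.load("pics/top0.npz")); C=cloud(f)
for uv in [(345,165),(360,158),(380,150),(400,143),(430,130),(460,118),(500,105),(530,95),(500,220),(480,265),(520,180),(540,140),(280,270),(278,300),(412,140),(292,128),(218,113),(273,335)]:
    print(uv,C[uv[1],uv[0]].round(3))
f=dict(np.load("pics/side0.npz")); C=cloud(f)
for uv in [(226,320),(200,260),(160,180),(110,70),(380,222),(150,300),(350,202)]:
    print('s',uv,C[uv[1],uv[0]].round(3))
# cover wing angle
f=dict(np.load("pics/top0.npz")); C=cloud(f); m=np.load("pics/top_cover.npy");Q=C[m]; Q=Q[Q[:,2]>.06]; Q=Q[Q[:,0]>.53]; print(len(Q))
q=(Q-CO)@CR; q=q[:,:2]; c=q.mean(0); U,S,V=np.linalg.svd(q-c); v=V[0]; v=v if v[1]>0 else -v; print("wing",c,np.arctan2(-v[0],v[1]))
step(*goal(CO+CR@[-.022,0,.033+.2],tool_from(CR)),n=48)
E
```

```text
[[ 0.817  0.078 -0.572]
 [-0.064  0.997  0.045]
 [ 0.574  0.     0.819]]
[[ 0.03  1.   -0.  ]
 [ 1.   -0.03 -0.  ]
 [ 0.    0.   -1.  ]] 1.0000000000000002
(345, 165) [ 0.67  -0.183  0.073]
(360, 158) [ 0.663 -0.202  0.168]
(380, 150) [ 0.656 -0.227  0.258]
(400, 143) [ 0.645 -0.244  0.342]
(430, 130) [ 0.642 -0.273  0.428]
(460, 118) [ 0.638 -0.295  0.499]
(500, 105) [ 0.628 -0.318  0.575]
(530, 95) [ 0.622 -0.331  0.623]
(500, 220) [ 0.496 -0.55   0.179]
(480, 265) [ 0.383 -0.535  0.097]
(520, 180) [ 0.602 -0.617  0.172]
(540, 140) [nan nan nan]
(280, 270) [0.37  0.004 0.001]
(278, 300) [0.287 0.012 0.034]
(412, 140) [ 0.642 -0.26   0.369]
(292, 128) [ 0.747 -0.023  0.165]
(218, 113) [0.776 0.173 0.193]
(273, 335) [0.198 0.028 0.068]
s (226, 320) [ 0.69  -0.182  0.023]
s (200, 260) [ 0.68  -0.223  0.186]
s (160, 180) [ 0.667 -0.278  0.367]
s (110, 70) [ 0.65  -0.332  0.564]
s (380, 222) [0.771 0.194 0.177]
s (150, 300) [ 0.674 -0.335  0.134]
s (350, 202) [-1.022  1.891 -0.878]
32
wing [0.05761986 0.00074676] 1.0001872685079405
t 0.8 pos [0.2062 0.6164 0.4048] dist [-539.7 -756.   -11.7] mm rot deg [1.000e-02 0.000e+00 7.351e+01]
row x48: [[-0.787,-0.263,-0.010],[0.0000,0.0000,0.0267]]  |d|mm 20.7 deg 1.53
F [ 0.1  0.3 -0.1] M [-0.   -0.   -0.02] w 0.087 q [-1.23  0.32 -0.07  1.45  0.02  1.37 -0.06]
```

Request:
play_rows --targets '[[[-0.94,-0.32,0],[0,0,0.032]],[[-0.94,-0.32,0],[0,0,0.032]],[[-0.94,-0.32,0],[0,0,0.032]],[[-0.94,-0.32,0],[0,0,0.032]],[[-0.94,-0.32,0],[0,0,0.032]],[[-0.94,-0.32,0],[0,0,0.032]],[[-0.94,-0.32,0],[0,0,0.032]],[[-0.94,-0.32,0],[0,0,0.032]]]' --jaw 0.5 --grip_force 50

```text
t: 1.47
position: [0.3555, 0.4707, 0.4039]
ee_rot: [[-0.83, 0.558, -0.002], [0.558, 0.83, 0.002], [0.003, 0.001, -1.0]]
wrist_force: [-0.7, -0.0, 0.7]
gripper_width: 0.0459
```

```bash
python3 - <<'E'
from h import *
step(*goal(CO+CR@[-.022,0,.033+.2],tool_from(CR)),n=32)
E
```

```text
t 1.47 pos [0.3555 0.4707 0.4039] dist [-516.3 -547.4  -14.6] mm rot deg [-0.06 -0.18 58.07]
row x32: [[-0.931,-0.312,-0.017],[-0.0000,-0.0001,0.0317]]  |d|mm 24.6 deg 1.81
F [-0.7 -0.   0.7] M [-0.06 -0.08  0.03] w 0.0459 q [-1.03  0.19  0.07  1.61 -0.02  1.34  0.02]
```

Request:
play_rows --targets '[[[-0.93,-0.31,-0.02],[0,0,0.032]],[[-0.93,-0.31,-0.02],[0,0,0.032]],[[-0.93,-0.31,-0.02],[0,0,0.032]],[[-0.93,-0.31,-0.02],[0,0,0.032]],[[-0.93,-0.31,-0.02],[0,0,0.032]],[[-0.93,-0.31,-0.02],[0,0,0.032]],[[-0.93,-0.31,-0.02],[0,0,0.032]],[[-0.93,-0.31,-0.02],[0,0,0.032]]]'

```text
t: 2.13
position: [0.4676, 0.2762, 0.4089]
ee_rot: [[-0.628, 0.778, 0.001], [0.778, 0.628, 0.003], [0.002, 0.003, -1.0]]
wrist_force: [0.8, -0.3, -0.6]
gripper_width: 0.0439
```

Request:
play_rows --targets '[[[-0.93,-0.31,-0.02],[0,0,0.032]],[[-0.93,-0.31,-0.02],[0,0,0.032]],[[-0.93,-0.31,-0.02],[0,0,0.032]],[[-0.93,-0.31,-0.02],[0,0,0.032]],[[-0.93,-0.31,-0.02],[0,0,0.032]],[[-0.93,-0.31,-0.02],[0,0,0.032]],[[-0.93,-0.31,-0.02],[0,0,0.032]],[[-0.93,-0.31,-0.02],[0,0,0.032]]]'

```text
t: 2.8
position: [0.515, 0.0579, 0.4138]
ee_rot: [[-0.372, 0.928, 0.005], [0.928, 0.371, 0.007], [0.005, 0.007, -1.0]]
wrist_force: [0.4, -0.2, 0.4]
gripper_width: 0.0435
```

```bash
python3 - <<'E'
from h import *
step(*goal(CO+CR@[-.022,0,.033+.1],tool_from(CR)),n=16)
E
```

```text
t 2.8 pos [0.515  0.0579 0.4138] dist [-292.9 -157.1   94.7] mm rot deg [ 0.33 -0.36 23.81]
row x16: [[-0.799,-0.245,0.240],[0.0004,-0.0004,0.0260]]  |d|mm 21.7 deg 1.49
F [ 0.4 -0.2  0.4] M [-0.1  -0.02  0.02] w 0.0435 q [-0.59  0.02  0.44  1.78 -0.02  1.34  0.23]
```

Request:
play_rows --targets '[[[-0.8,-0.245,0.24],[0,0,0.026]],[[-0.8,-0.245,0.24],[0,0,0.026]],[[-0.8,-0.245,0.24],[0,0,0.026]],[[-0.8,-0.245,0.24],[0,0,0.026]],[[-0.8,-0.245,0.24],[0,0,0.026]],[[-0.8,-0.245,0.24],[0,0,0.026]],[[-0.8,-0.245,0.24],[0,0,0.026]],[[-0.8,-0.245,0.24],[0,0,0.026]]]'

```text
t: 3.47
position: [0.5067, -0.132, 0.3617]
ee_rot: [[-0.137, 0.991, 0.01], [0.991, 0.137, 0.012], [0.01, 0.012, -1.0]]
wrist_force: [0.7, 0.7, 0.0]
gripper_width: 0.0435
```

Request:
play_rows --targets '[[[-0.8,-0.245,0.24],[0,0,0.026]],[[-0.8,-0.245,0.24],[0,0,0.026]],[[-0.8,-0.245,0.24],[0,0,0.026]],[[-0.8,-0.245,0.24],[0,0,0.026]],[[-0.8,-0.245,0.24],[0,0,0.026]],[[-0.8,-0.245,0.24],[0,0,0.026]],[[-0.8,-0.245,0.24],[0,0,0.026]],[[-0.8,-0.245,0.24],[0,0,0.026]]]'

```text
t: 4.13
position: [0.4525, -0.3104, 0.306]
ee_rot: [[0.1, 0.995, 0.012], [0.995, -0.101, 0.014], [0.015, 0.01, -1.0]]
wrist_force: [-0.1, -1.0, 0.2]
gripper_width: 0.0437
```

```bash
python3 - <<'E'
from h import *
step(*goal(CO+CR@[-.022,0,.033],tool_from(CR)),n=8)
f=imaging.grab_frame("side");cv2.imwrite("pics/s1.png",cv2.resize(f["image"][150:400,40:400],None,fx=2,fy=2)[:,:,::-1])
E
```

```text
t 4.13 pos [ 0.4525 -0.3104  0.306 ] dist [39.7 20.8 90.4] mm rot deg [ 0.63 -0.85 -3.77]
row x8: [[0.199,0.112,0.450],[0.0014,-0.0019,-0.0082]]  |d|mm 12.6 deg 0.49
F [-0.1 -1.   0.2] M [-0.16  0.09 -0.06] w 0.0437 q [-0.14  0.22  0.78  1.85 -0.19  1.14  0.62]
```

View pics/s1.png

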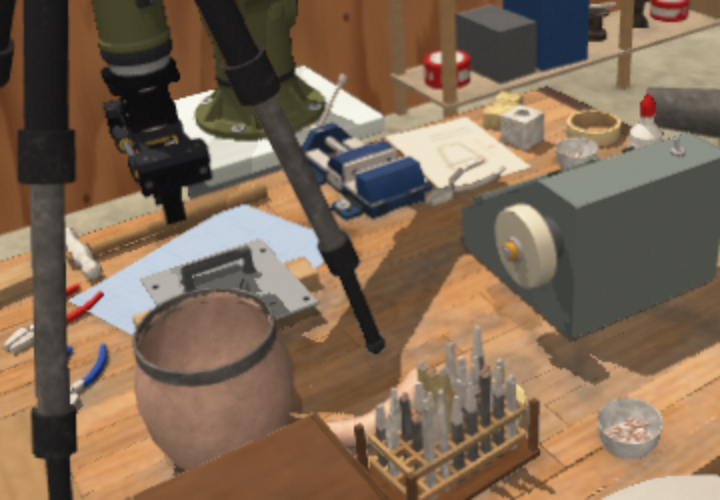

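Request:
play_rows --targets '[[[0.3,0.16,0.1],[0.002,-0.002,-0.012]],[[0.3,0.16,0.1],[0.002,-0.002,-0.012]],[[0.3,0.16,0.1],[0.002,-0.002,-0.012]],[[0.3,0.16,0.1],[0.002,-0.002,-0.012]],[[0.2,0.1,0.1],[0.001,-0.002,-0.008]],[[0.1,0.05,0.1],[0.001,-0.002,-0.004]],[[0,0,0],[0,0,0]],[[0,0,0],[0,0,0]]]'

```text
t: 4.85
position: [0.4727, -0.2748, 0.2874]
ee_rot: [[0.043, 0.999, -0.003], [0.999, -0.043, 0.001], [0.001, -0.004, -1.0]]
wrist_force: [0.0, 0.4, -0.4]
gripper_width: 0.0437
```

```bash
python3 - <<'E'
from h import *
step(*goal(CO+CR@[-.022,0,.033],tool_from(CR)),n=8)
E
```

```text
t 4.85 pos [ 0.4727 -0.2748  0.2874] dist [ 3.2  5.7 70.9] mm rot deg [-0.2  -0.08 -0.48]
row x8: [[0.016,0.028,0.355],[-0.0004,-0.0002,-0.0010]]  |d|mm 8.9 deg 0.07
F [ 0.   0.4 -0.4] M [-0.16  0.06  0.03] w 0.0437 q [-0.19  0.24  0.75  1.87 -0.18  1.1   0.59]
```

Request:
play_rows --targets '[[[0.03,0.06,0.4],[0,0,-0.001]],[[0.03,0.05,0.4],[0,0,-0.001]],[[0.02,0.04,0.4],[0,0,-0.001]],[[0.02,0.03,0.4],[0,0,-0.001]],[[0.02,0.02,0.4],[0,0,-0.001]],[[0.01,0.02,0.4],[0,0,-0.001]],[[0,0,0.3],[0,0,0]],[[0,0,0.1],[0,0,0]]]'

```text
t: 5.52
position: [0.478, -0.2719, 0.2094]
ee_rot: [[0.038, 0.999, -0.005], [0.999, -0.038, 0.001], [0.001, -0.005, -1.0]]
wrist_force: [0.0, 0.1, -0.8]
gripper_width: 0.0436
```

```bash
python3 - <<'E'
from h import *
step(*goal(CO+CR@[-.022,0,.033],tool_from(CR)),n=8)
f=imaging.grab_frame("side");cv2.imwrite("pics/s2.png",cv2.resize(f["image"][200:330,80:260],None,fx=4,fy=4)[:,:,::-1])
E
```

```text
t 5.52 pos [ 0.478  -0.2719  0.2094] dist [ 0.1  0.3 -7.1] mm rot deg [-0.27 -0.05 -0.16]
row x8: [[0.001,0.001,-0.035],[-0.0006,-0.0001,-0.0003]]  |d|mm 0.9 deg 0.04
F [ 0.   0.1 -0.8] M [-0.11  0.05  0.02] w 0.0436 q [-0.14  0.35  0.71  1.93 -0.28  0.96  0.66]
```

View pics/s2.png

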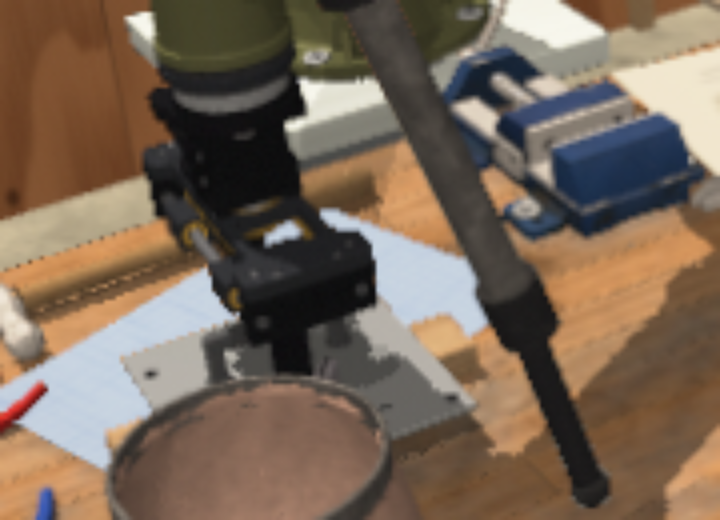

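Request:
play_rows --targets '[[[0,0,-0.1],[-0.001,0,0]],[[0,0,-0.1],[-0.001,0,0]],[[0,0,-0.06],[-0.001,0,0]],[[0,0,0],[0,0,0]],[[0,0,0],[0,0,0]],[[0,0,0],[0,0,0]],[[0,0,0],[0,0,0]],[[0,0,0],[0,0,0]]]'

```text
t: 6.23
position: [0.4788, -0.2728, 0.219]
ee_rot: [[0.038, 0.999, 0.003], [0.999, -0.038, -0.0], [-0.0, 0.003, -1.0]]
wrist_force: [-0.7, -0.7, 0.3]
gripper_width: 0.0431
```

Request:
play_rows --targets '[[[0,0,0],[0,0,0]],[[0,0,0],[0,0,0]],[[0,0,0],[0,0,0]],[[0,0,0],[0,0,0]],[[0,0,0],[0,0,0]],[[0,0,0],[0,0,0]],[[0,0,0],[0,0,0]],[[0,0,0],[0,0,0]]]' --jaw 1 --grip_force 55

```text
t: 6.9
position: [0.4787, -0.2727, 0.2188]
ee_rot: [[0.038, 0.999, 0.002], [0.999, -0.038, -0.0], [0.0, 0.002, -1.0]]
wrist_force: [-0.1, -1.4, 0.5]
gripper_width: 0.0094
```

```bash
python3 - <<'E'
from h import *
step(*goal(CO+CR@[-.022,0,.033],tool_from(CR)),n=8)
E
```

```text
t 6.9 pos [ 0.4787 -0.2727  0.2188] dist [ 1.  -0.4  2.3] mm rot deg [ 0.13 -0.   -0.18]
row x8: [[0.005,-0.002,0.012],[0.0003,-0.0000,-0.0004]]  |d|mm 0.3 deg 0.03
F [-0.1 -1.4  0.5] M [-0.05  0.07  0.07] w 0.0094 q [-0.15  0.34  0.71  1.92 -0.27  0.97  0.65]
```

Request:
play_rows --targets '[[[0,0,-0.15],[0,0,0]],[[0,0,-0.3],[0,0,0]],[[0,-0.1,-0.5],[0,0,0]],[[0,-0.1,-0.6],[0,0,0]],[[0,-0.1,-0.6],[0,0,0]],[[0,-0.1,-0.6],[0,0,0]],[[0,-0.1,-0.5],[0,0,0]],[[0,-0.1,-0.4],[0,0,0]]]'

```text
t: 7.57
position: [0.4598, -0.2713, 0.314]
ee_rot: [[0.04, 0.999, -0.008], [0.999, -0.04, 0.003], [0.002, -0.008, -1.0]]
wrist_force: [0.8, -0.3, -4.0]
gripper_width: 0.0096
```

```bash
cat >> h.py <<'E'
GC=np.array([-.022,0.0,.0353])  # grasp point in cover axes
def place(x=0,y=0,z=0,lean=np.radians(4.4)):
    """tool goal so that cover's lower edge is at frame x,y,z off seated (-85,0,0)"""
    Cr=FR(lean); low=FO+FR()@np.array([-.085+x,y,z]); org=low+Cr@np.array([.085,0,0])
    return goal(org+Cr@GC, tool_from(Cr))
E
python3 - <<'E'
from h import *
Rt,p=place(x=.02,z=.10); print(Rt.round(3),p.round(3))
step(Rt,p,n=24)
for a in range(0,1): pass
f=imaging.grab_frame("side");cv2.imwrite("pics/s3.png",cv2.resize(f["image"][130:330,60:340],None,fx=2.8,fy=2.8)[:,:,::-1])
E
```

```text
[[ 0.078  0.77   0.633]
 [ 0.997 -0.061 -0.05 ]
 [ 0.     0.635 -0.773]] [0.467 0.14  0.354]
t 7.57 pos [ 0.4598 -0.2713  0.314 ] dist [411.7  -9.5 -39. ] mm rot deg [-39.85  -0.89   2.1 ]
row x24: [[0.685,-0.005,-0.074],[-0.0290,-0.0006,0.0015]]  |d|mm 17.2 deg 1.66
F [ 0.8 -0.3 -4. ] M [-0.09  0.1   0.05] w 0.0096 q [-0.21  0.17  0.77  1.87 -0.13  1.15  0.56]
```

View pics/s3.png

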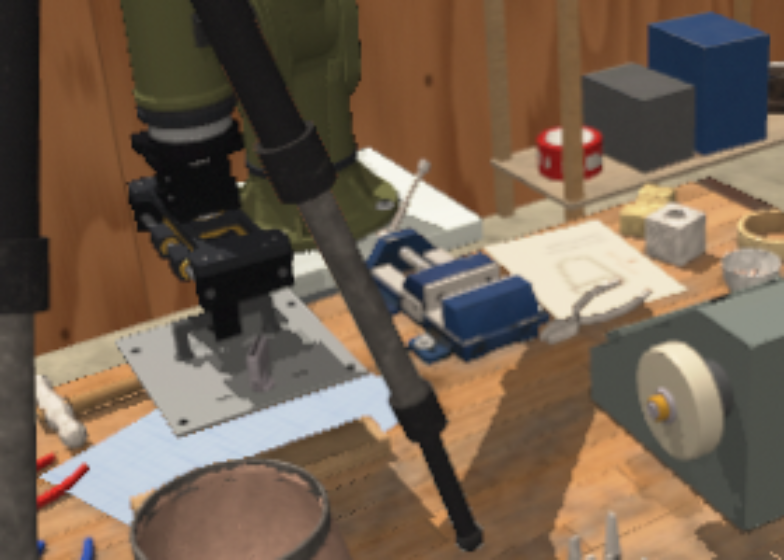

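Request:
play_rows --targets '[[[0.4,0,-0.15],[-0.01,0,0]],[[0.7,0,-0.15],[-0.029,0,0.001]],[[0.75,0,-0.15],[-0.029,0,0.001]],[[0.75,0,-0.1],[-0.029,0,0.001]],[[0.75,0,-0.1],[-0.029,0,0.001]],[[0.75,0,-0.1],[-0.029,0,0.001]],[[0.75,0,-0.1],[-0.029,0,0.001]],[[0.75,0,-0.1],[-0.029,0,0.001]]]'

```text
t: 8.28
position: [0.4609, -0.133, 0.342]
ee_rot: [[0.06, 0.975, 0.214], [0.998, -0.059, -0.012], [0.001, 0.214, -0.977]]
wrist_force: [0.3, -0.6, -2.5]
gripper_width: 0.0091
```

```bash
python3 - <<'E'
from h import *
step(*place(x=.02,z=.10),n=16)
E
```

```text
t 8.28 pos [ 0.4609 -0.133   0.342 ] dist [273.2  -7.7 -13.9] mm rot deg [-27.04  -0.49   0.92]
row x16: [[0.683,-0.016,-0.042],[-0.0295,-0.0005,0.0010]]  |d|mm 17.1 deg 1.69
F [ 0.3 -0.6 -2.5] M [-0.08  0.54  0.04] w 0.0091 q [-0.4  -0.12  0.61  2.05  0.04  0.98  0.13]
```

```bash
python3 - <<'E'
from h import *
step(*place(x=.03,z=.07),n=16)
E
```

```text
t 8.28 pos [ 0.4609 -0.133   0.342 ] dist [272.7  13.1  10. ] mm rot deg [-27.04  -0.49   0.92]
row x16: [[0.682,0.022,0.029],[-0.0295,-0.0005,0.0010]]  |d|mm 17.1 deg 1.69
F [ 0.3 -0.6 -2.5] M [-0.08  0.54  0.04] w 0.0091 q [-0.4  -0.12  0.61  2.05  0.04  0.98  0.13]
```

Request:
play_rows --targets '[[[0.7,0.02,0.03],[-0.03,0,0.001]],[[0.7,0.02,0.03],[-0.03,0,0.001]],[[0.7,0.02,0.03],[-0.03,0,0.001]],[[0.7,0.02,0.03],[-0.03,0,0.001]],[[0.7,0.02,0.03],[-0.03,0,0.001]],[[0.7,0.02,0.03],[-0.03,0,0.001]],[[0.7,0.02,0.03],[-0.03,0,0.001]],[[0.7,0.02,0.03],[-0.03,0,0.001]]]'

```text
t: 8.95
position: [0.4705, 0.0116, 0.3367]
ee_rot: [[0.072, 0.894, 0.442], [0.997, -0.068, -0.025], [0.008, 0.442, -0.897]]
wrist_force: [-0.1, 0.5, -2.4]
gripper_width: 0.0096
```

```bash
python3 - <<'E'
from h import *
step(*place(x=.03,z=.07),n=8)
E
```

```text
t 8.95 pos [0.4705 0.0116 0.3367] dist [128.   10.2   7.8] mm rot deg [-13.16  -0.58   0.05]
row x8: [[0.640,0.047,0.041],[-0.0287,-0.0013,0.0001]]  |d|mm 16.1 deg 1.65
F [-0.1  0.5 -2.4] M [-0.02  0.93 -0.04] w 0.0096 q [-0.47 -0.2   0.33  2.17  0.23  0.72 -0.35]
```

Request:
play_rows --targets '[[[0.65,0.05,0.08],[-0.02,-0.001,0]],[[0.65,0.05,0.08],[-0.02,-0.001,0]],[[0.65,0.05,0.08],[-0.025,-0.001,0]],[[0.65,0.05,0.08],[-0.025,-0.001,0]],[[0.65,0.05,0.08],[-0.025,-0.001,0]],[[0.65,0.05,0.08],[-0.025,-0.001,0]],[[0.5,0.05,0.05],[-0.025,-0.001,0]],[[0.2,0.02,0.02],[-0.02,0,0]]]'

```text
t: 9.62
position: [0.4894, 0.1306, 0.3256]
ee_rot: [[0.08, 0.801, 0.594], [0.997, -0.065, -0.047], [0.001, 0.596, -0.803]]
wrist_force: [0.2, 0.6, -2.6]
gripper_width: 0.0094
```

```bash
python3 - <<'E'
from h import *
step(*place(x=.03,z=.05),n=8)
for n in ("side","top"):
    f=imaging.grab_frame(n); np.savez(f"pics/{n}4.npz",**f)
    im=f["image"][130:330,180:460] if n=="side" else f["image"][60:260,130:410]
    cv2.imwrite(f"pics/{n}4.png",cv2.resize(im,None,fx=2.8,fy=2.8)[:,:,::-1])
E
```

```text
t 9.62 pos [0.4894 0.1306 0.3256] dist [ 8.   7.  13.6] mm rot deg [-2.84 -0.01 -0.12]
row x8: [[0.040,0.034,0.069],[-0.0062,-0.0000,-0.0003]]  |d|mm 2.2 deg 0.36
F [ 0.2  0.6 -2.6] M [-0.01  1.24 -0.03] w 0.0094 q [-0.5  -0.11  0.07  2.17  0.56  0.58 -0.9 ]
```

View pics/side4.png

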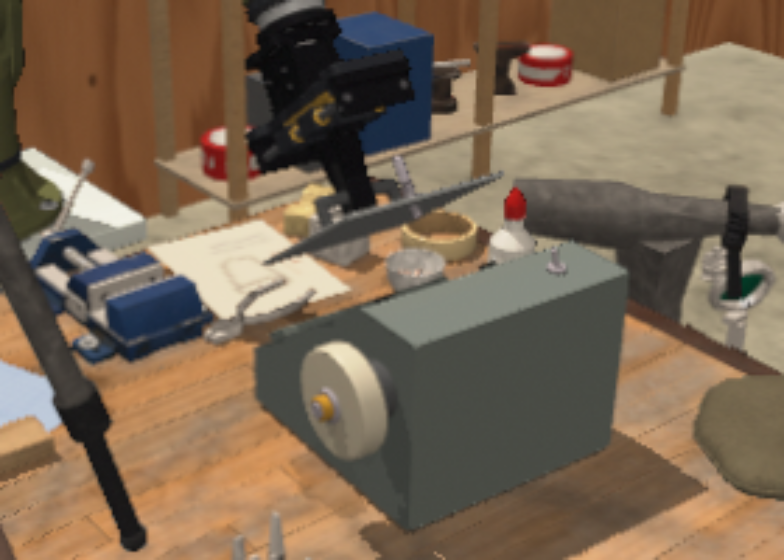

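View pics/top4.png

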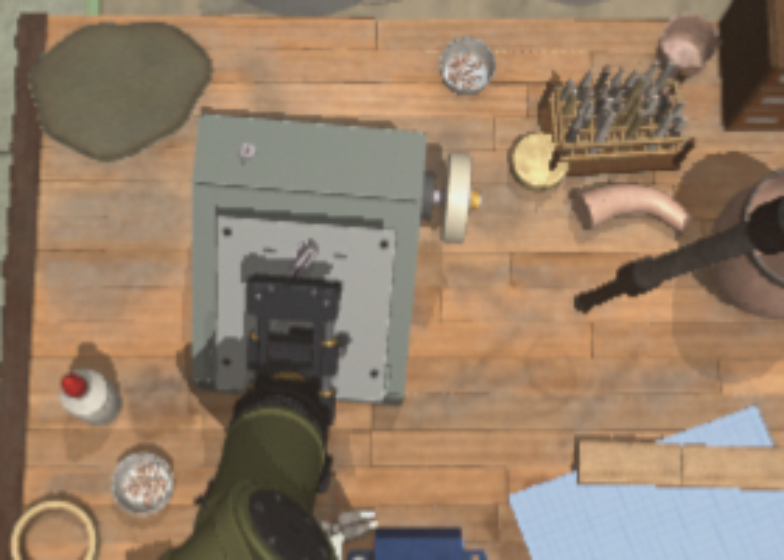

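```bash
python3 - <<'E'
from h import *
f=dict(np.load("pics/top4.npz")); C=cloud(f); s=bot.get_state()
uv=lambda L:np.array(L)/2.8+[130-.32,60-.32]
def reg(a,b,c,d):
    p=uv([(a,b),(c,d)]).round().astype(int); return C[p[0,1]:p[1,1],p[0,0]:p[1,0]].reshape(-1,3)
P=np.r_[reg(225,245,240,350),reg(350,250,375,360),reg(235,230,375,236)]; P=P[~np.isnan(P[:,0])]
n,c,k=plane(P); print(n.round(4),k,len(P))
Rt=np.array(s['ee_rot']); nt=-Rt[:,2]; print("tool normal",nt.round(4), "angle",np.degrees(np.arccos(n@nt)))
# in tool-derived cover axes (x=tool y,y=tool x,z=-tool z)
Rc=np.c_[Rt[:,1],Rt[:,0],-Rt[:,2]]; print("n in tool-cover axes",(Rc.T@n).round(4))
H=onplane(f,uv([(227,232),(384,244),(374,373),(226,362)]),n,n@c); print([np.linalg.norm(H[i]-H[(i+1)%4]).round(4) for i in range(4)])
g=s['position']+.1635*Rt[:,2]
h=(H-g)@Rc; print(h.round(4),h.mean(0).round(4)); 
for a,b in((0,1),(3,2)):
    d=h[a]-h[b]; print(np.degrees(np.arctan2(-d[0],d[1])))
E
```

```text
[-0.5833  0.0452  0.811 ] 522 640
tool normal [-0.5925  0.0471  0.8042] angle 0.6655166332858259
n in tool-cover axes [ 0.0116 -0.0012  0.9999]
[np.float64(0.1405), np.float64(0.1268), np.float64(0.1402), np.float64(0.1269)]
[[ 0.0928  0.0718 -0.0316]
 [ 0.0935 -0.0686 -0.0318]
 [-0.0333 -0.0685 -0.0303]
 [-0.0341  0.0717 -0.0302]] [ 0.0297  0.0016 -0.031 ]
0.2899096423869349
0.3237367437012075
```

```bash
sed -i 's/^GC=.*/GC=np.array([-.022,-.0016,.036])/' h.py; cat >> h.py <<'E'
def place2(x=0,y=0,z=0,lean=4.6,droop=.66):
    Cr=FR(np.radians(lean)); low=FO+FR()@np.array([-.085+x,y,z]); org=low+Cr@np.array([.085,0,0])
    Tr=FR(np.radians(lean+droop))@Rz(np.radians(-.3))
    return goal(org+Cr@GC, tool_from(Tr))
def where(droop=.66):
    "cover lower edge in frame coords, lean"
    s=bot.get_state(); Rt=np.array(s['ee_rot']); Tr=np.c_[Rt[:,1],Rt[:,0],-Rt[:,2]]
    Cr=Tr@Rz(np.radians(.3))@R.from_euler('y',np.radians(droop)).as_matrix()
    g=s['position']+.1635*Rt[:,2]; org=g-Cr@GC; low=org+Cr@[-.085,0,0]
    F=FR(); e=F.T@Cr
    print("low edge mm",(F.T@(low-FO)*1000).round(1),"x+85, lean",np.degrees(np.arcsin(e[2,0])).round(2),"roll",np.degrees(e[2,1]).round(2),"yaw",np.degrees(e[1,0]).round(2), "F frame",(F.T@s['wrist_force']).round(1),"t",round(s['t'],2))
E
python3 - <<'E'
from h import *
where(); step(*place2(x=.008,z=.008),n=8)
E
```

```text
low edge mm [-73.5  -7.5  66. ] x+85, lean 0.81 roll -0.03 yaw 0.22 F frame [-2.4  0.1 -2.2] t 9.72
t 9.72 pos [0.4891 0.1299 0.3254] dist [  7.1 -18.3  54.1] mm rot deg [-3.79  0.04  0.23]
row x8: [[0.035,-0.099,0.268],[-0.0083,0.0001,0.0005]]  |d|mm 7.2 deg 0.47
F [-0.7  0.2 -3.1] M [0.03 1.28 0.03] w 0.0093 q [-0.5  -0.11  0.07  2.17  0.56  0.58 -0.89]
```

Request:
play_rows --targets '[[[0.04,-0.08,0.2],[-0.008,0,0.001]],[[0.04,-0.1,0.3],[-0.009,0,0.001]],[[0.04,-0.1,0.3],[-0.009,0,0.001]],[[0.04,-0.1,0.3],[-0.009,0,0.001]],[[0.04,-0.1,0.3],[-0.009,0,0]],[[0.03,-0.1,0.2],[-0.009,0,0]],[[0.02,-0.05,0.1],[-0.005,0,0]],[[0,0,0],[0,0,0]]]'

```text
t: 10.38
position: [0.502, 0.1264, 0.2788]
ee_rot: [[0.099, 0.77, 0.63], [0.995, -0.076, -0.064], [-0.002, 0.634, -0.774]]
wrist_force: [0.1, 0.5, -2.4]
gripper_width: 0.0095
```

```bash
python3 - <<'E'
from h import *
where(); step(*place2(x=.006,z=.003),n=8)
E
```

```text
low edge mm [-79.4 -11.9  17.7] x+85, lean 3.65 roll -0.79 yaw -0.58 F frame [-1.3  0.5 -2. ] t 10.38
t 10.38 pos [0.502  0.1264 0.2788] dist [ 9.7 -4.1 13.5] mm rot deg [-0.95  0.85 -0.56]
row x8: [[0.048,-0.021,0.068],[-0.0021,0.0018,-0.0012]]  |d|mm 2.1 deg 0.17
F [ 0.1  0.5 -2.4] M [ 0.    1.38 -0.01] w 0.0095 q [-0.47 -0.03  0.06  2.21  0.78  0.46 -1.13]
```

Request:
play_rows --targets '[[[0.1,0,0.02],[-0.003,0.003,-0.002]],[[0.1,0,0.02],[-0.003,0.003,-0.002]],[[0.1,0,0.02],[-0.003,0.003,-0.002]],[[0.08,0,0],[-0.003,0.003,-0.002]],[[0.02,0,0],[-0.002,0.002,-0.001]],[[0,0,0],[0,0,0]],[[0,0,0],[0,0,0]],[[0,0,0],[0,0,0]]]'

```text
t: 11.05
position: [0.5044, 0.1365, 0.2795]
ee_rot: [[0.084, 0.76, 0.644], [0.996, -0.067, -0.05], [0.005, 0.646, -0.763]]
wrist_force: [-0.3, -0.2, -3.5]
gripper_width: 0.0093
```

```bash
python3 - <<'E'
from h import *
where(); step(*place2(x=.006,z=.003),n=8)
E
```

```text
low edge mm [-74.3   0.9  16.6] x+85, lean 4.6 roll 0.03 yaw -0.11 F frame [-2.3 -0.2 -2.7] t 11.05
t 11.05 pos [0.5044 0.1365 0.2795] dist [-0.7 -5.9 13.1] mm rot deg [ 0.   -0.02 -0.11]
row x8: [[-0.004,-0.029,0.066],[0.0000,-0.0000,-0.0002]]  |d|mm 1.8 deg 0.01
F [-0.3 -0.2 -3.5] M [-0.02  1.36  0.02] w 0.0093 q [-0.47 -0.02  0.05  2.21  0.81  0.45 -1.17]
```

Request:
play_rows --targets '[[[0,-0.03,0.1],[0,0,0]],[[0,-0.03,0.1],[0,0,0]],[[0,-0.03,0.1],[0,0,0]],[[0,-0.03,0.1],[0,0,0]],[[0,-0.02,0.06],[0,0,0]],[[0,0,0.02],[0,0,0]],[[0,0,0],[0,0,0]],[[0,0,0],[0,0,0]]]'

```text
t: 11.72
position: [0.51, 0.1357, 0.2663]
ee_rot: [[0.084, 0.761, 0.644], [0.996, -0.067, -0.051], [0.004, 0.646, -0.764]]
wrist_force: [-0.3, 0.6, -3.7]
gripper_width: 0.0094
```

```bash
python3 - <<'E'
from h import *
where(); step(*place2(x=.0,z=.0),n=8)
E
```

```text
low edge mm [-77.4   0.3   2.6] x+85, lean 4.55 roll -0.02 yaw -0.12 F frame [-2.4  0.5 -2.8] t 11.72
t 11.72 pos [0.51   0.1357 0.2663] dist [-0.3 -7.9  1.8] mm rot deg [-0.05  0.03 -0.12]
row x8: [[-0.002,-0.040,0.009],[-0.0001,0.0001,-0.0003]]  |d|mm 1.0 deg 0.02
F [-0.3  0.6 -3.7] M [ 0.03  1.33 -0.05] w 0.0094 q [-0.47  0.01  0.05  2.21  0.85  0.42 -1.21]
```

Now slide down toward the ledge, gently.

Request:
play_rows --targets '[[[0,-0.05,0.01],[0,0,0]],[[0,-0.06,0.01],[0,0,0]],[[0,-0.06,0.01],[0,0,0]],[[0,-0.06,0.02],[0,0,0]],[[0,-0.05,0.02],[0,0,0]],[[0,-0.03,0.02],[0,0,0]],[[0,0,0],[0,0,0]],[[0,0,0],[0,0,0]]]'

```text
t: 12.38
position: [0.5055, 0.1363, 0.2599]
ee_rot: [[0.084, 0.759, 0.645], [0.996, -0.067, -0.05], [0.005, 0.647, -0.762]]
wrist_force: [-0.2, 0.2, -2.1]
gripper_width: 0.0094
```

```bash
python3 - <<'E'
from h import *
where(); step(*place2(x=.0,z=.0),n=8)
f=imaging.grab_frame("side");cv2.imwrite("pics/s5.png",cv2.resize(f["image"][190:330,250:430],None,fx=4,fy=4,interpolation=cv2.INTER_CUBIC)[:,:,::-1])
E
```

```text
low edge mm [-84.4   0.8  -0.2] x+85, lean 4.67 roll 0.04 yaw -0.11 F frame [-1.4  0.2 -1.6] t 12.38
t 12.38 pos [0.5055 0.1363 0.2599] dist [-0.6 -0.3 -0.1] mm rot deg [ 0.07 -0.03 -0.11]
row x8: [[-0.003,-0.001,-0.001],[0.0001,-0.0001,-0.0002]]  |d|mm 0.1 deg 0.02
F [-0.2  0.2 -2.1] M [ 0.    1.31 -0.02] w 0.0094 q [-0.47  0.01  0.05  2.22  0.89  0.41 -1.25]
```

View pics/s5.png

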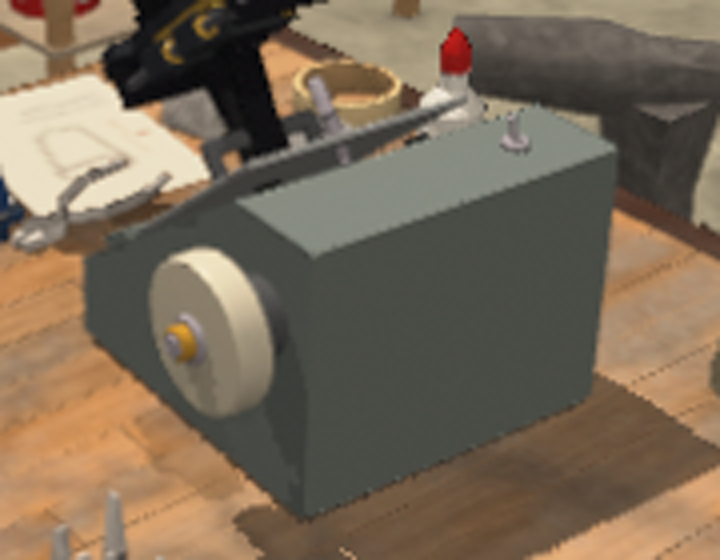

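Request:
play_rows --targets '[[[0,-0.03,0.02],[0,0,0]],[[0,-0.03,0.02],[0,0,0]],[[0,-0.03,0.02],[0,0,0]],[[0,-0.02,0.01],[0,0,0]],[[0,0,0],[0,0,0]],[[0,0,0],[0,0,0]],[[0,0,0],[0,0,0]],[[0,0,0],[0,0,0]]]'

```text
t: 13.1
position: [0.5051, 0.1364, 0.2593]
ee_rot: [[0.085, 0.757, 0.648], [0.996, -0.068, -0.051], [0.005, 0.65, -0.76]]
wrist_force: [-1.4, -0.1, -0.5]
gripper_width: 0.0096
```

```bash
python3 - <<'E'
from h import *
where()
E
```

```text
low edge mm [-84.3   0.9  -0.6] x+85, lean 4.9 roll 0.02 yaw -0.18 F frame [-1.4 -0.2  0.4] t 13.1
```

Request:
play_rows --targets '[[[0,0,0],[0,0,0]],[[0,0,0],[0,0,0]],[[0,0,0],[0,0,0]],[[0,0,0],[0,0,0]],[[0,0,0],[0,0,0]],[[0,0,0],[0,0,0]],[[0,0,0],[0,0,0]],[[0,0,0],[0,0,0]]]' --jaw 0.6

```text
t: 13.77
position: [0.5069, 0.1377, 0.2619]
ee_rot: [[0.082, 0.753, 0.653], [0.997, -0.068, -0.047], [0.009, 0.654, -0.756]]
wrist_force: [0.4, 0.1, 0.9]
gripper_width: 0.0345
```

```bash
python3 - <<'E'
from h import *
where(); s=bot.get_state(); print(s['gripper_width'],np.round(s['q'],2))
for n in ("side","top"):
    f=imaging.grab_frame(n); np.savez(f"pics/{n}6.npz",**f)
    im=f["image"][190:330,250:430] if n=="side" else f["image"][90:230,170:310]
    cv2.imwrite(f"pics/{n}6.png",cv2.resize(im,None,fx=4,fy=4,interpolation=cv2.INTER_CUBIC)[:,:,::-1])
E
```

```text
low edge mm [-80.3   3.2   0.4] x+85, lean 5.22 roll 0.27 yaw -0.22 F frame [0.9 0.1 0.5] t 13.77
0.034494508931035846 [-0.47  0.01  0.05  2.22  0.91  0.41 -1.27]
```

View pics/side6.png

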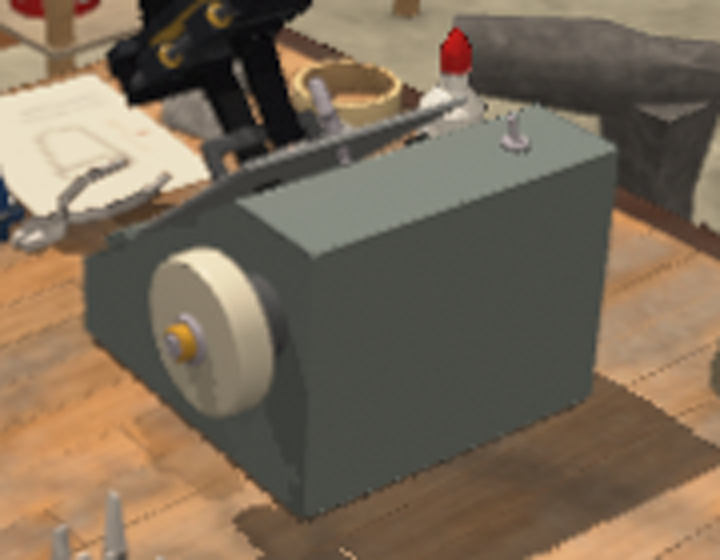

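View pics/top6.png

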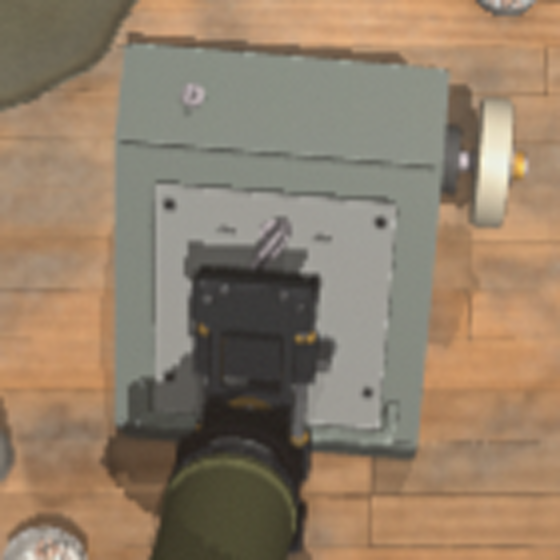

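```bash
python3 - <<'E'
from h import *
f=dict(np.load("pics/top6.npz")); C=cloud(f)
uv=lambda L:np.array(L)/4+[170-.375,90-.375]
def reg(a,b,c,d):
    p=uv([(a,b),(c,d)]).round().astype(int); return C[p[0,1]:p[1,1],p[0,0]:p[1,0]].reshape(-1,3)
P=np.r_[reg(160,215,185,355),reg(320,255,378,380),reg(180,195,370,208)]; P=P[~np.isnan(P[:,0])]
n,c,k=plane(P); nf=FR().T@n; print(n.round(4),k,len(P),"n in frame",nf.round(4),"lean deg",np.degrees(np.arctan2(-nf[0],nf[2])).round(2))
lean=np.radians(4.4); Cr=FR(lean); low=FO+FR()@[-.085,0,0]; org=low+Cr@[.085,0,0]
print("face dist",((c-org)@Cr[:,2]).round(4))
H=onplane(f,uv([(169,204),(381,222),(367,393),(171,377)]),Cr[:,2],Cr[:,2]@(org+Cr[:,2]*.005))
h=(H-org)@Cr; print(h.round(4),h.mean(0).round(4))
for top in (.042,):
  W=onplane(f,uv([(288,221),(262,258)]),Cr[:,2],Cr[:,2]@(org+Cr[:,2]*top)); w=(W-org)@Cr; print("wing",w.round(4)); d=w[0]-w[1]; print("theta",np.arctan2(d[0],-d[1]))
# from depth: points 30..45mm above back
p=(C-org)@Cr; m=(p[...,2]>.038)&(p[...,2]<.048)&(abs(p[...,0]-.058)<.03)&(abs(p[...,1])<.03)
q=p[m][:,:2]; print(len(q),q.mean(0)); U,S,V=np.linalg.svd(q-q.mean(0)); v=V[0]*np.sign(V[0][1]); print(np.arctan2(-v[0],v[1]),S)
E
```

```text
[-0.6328  0.0511  0.7726] 645 846 n in frame [-0.0769  0.0012  0.997 ] lean deg 4.41
face dist 0.0053
[[ 0.0719  0.0689  0.005 ]
 [ 0.0713 -0.0717  0.005 ]
 [-0.0563 -0.0705  0.005 ]
 [-0.0558  0.0677  0.005 ]] [ 0.0078 -0.0014  0.005 ]
wing [[ 0.081  -0.013   0.042 ]
 [ 0.0544  0.0029  0.042 ]]
theta 1.0341625372110295
46 [ 0.06102308 -0.00224125]
0.9346780671587871 [0.06430541 0.01924787]
```

Request:
play_rows --targets '[[[0,0,-0.1],[0,0,0]],[[0,0,-0.2],[0,0,0]],[[0,0,-0.3],[0,0,0]],[[0,0,-0.4],[0,0,0]],[[0,0,-0.4],[0,0,0]],[[0,0,-0.4],[0,0,0]],[[0,0,-0.3],[0,0,0]],[[0,0,-0.1],[0,0,0]]]'

```text
t: 14.53
position: [0.4673, 0.1404, 0.3067]
ee_rot: [[0.082, 0.754, 0.652], [0.997, -0.068, -0.047], [0.009, 0.653, -0.757]]
wrist_force: [0.2, -0.3, 0.2]
gripper_width: 0.0344
```

```bash
python3 - <<'E'
from h import *
s=bot.get_state(); print(np.round(s['q'],2))
f=imaging.grab_frame("top"); np.savez("pics/top7.npz",**f)
cv2.imwrite("pics/top7.png",cv2.resize(f["image"][120:200,200:280],None,fx=8,fy=8,interpolation=cv2.INTER_CUBIC)[:,:,::-1])
C=cloud(f)
lean=np.radians(4.4); Cr=FR(lean); low=FO+FR()@[-.085,0,0]; org=low+Cr@[.085,-.0014,0]
p=(C-org)@Cr; m=(p[...,2]>.038)&(p[...,2]<.047)&(abs(p[...,0]-.058)<.025)&(abs(p[...,1])<.025)
q=p[m][:,:2]; print(len(q),q.mean(0)); U,S,V=np.linalg.svd(q-q.mean(0)); v=V[0]*np.sign(V[0][1]); print(np.arctan2(-v[0],v[1]),S)
E
```

```text
[-0.5  -0.14  0.03  2.25  0.76  0.52 -1.14]
48 [5.91560303e-02 8.12003257e-05]
0.9891838532881865 [0.07027971 0.01931738]
```

View pics/top7.png

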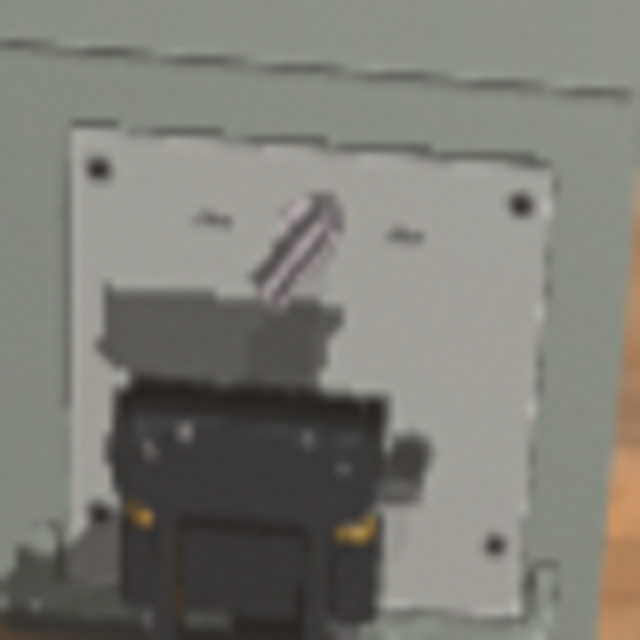

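```bash
cat >> h.py <<'E'
def wing(h=0,roll=0,lean=4.4,dx=0,dy=0):
    Cr=FR(np.radians(lean)); low=FO+FR()@[-.085,-.0014,0]; org=low+Cr@[.085,0,0]
    return goal(org+Cr@[.058+dx,dy,.030+h], tool_from(Cr,roll))
def wwhere(lean=4.4):
    Cr=FR(np.radians(lean)); low=FO+FR()@[-.085,-.0014,0]; org=low+Cr@[.085,0,0]
    s=bot.get_state(); Rt=np.array(s['ee_rot']); g=s['position']+.1635*Rt[:,2]
    c=Cr.T@(g-org)-[.058,0,.030]; T=Cr.T@np.c_[Rt[:,1],Rt[:,0],-Rt[:,2]]
    rv=R.from_matrix(T).as_euler('ZYX')
    print("grasp rel wing (cover axes) mm",(c*1000).round(1),"roll",rv[0].round(3),"tilt deg y,x",np.degrees(rv[1:]).round(2),"F cover",(Cr.T@s['wrist_force']).round(1),"M",np.round(Cr.T@s['moment'],2),"w",round(s['gripper_width'],4),"t",round(s['t'],2),"q",np.round(s['q'],2))
E
python3 - <<'E'
from h import *
wwhere(); print(wing(.05,.99)[1].round(3)); step(*wing(.05,.99),n=16)
E
```

```text
grasp rel wing (cover axes) mm [-78.    2.2  66.7] roll -0.009 tilt deg y,x [-1.41  0.27] F cover [ 0.4 -0.2  0.5] M [-0.03  0.81  0.07] w 0.035 t 14.58 q [-0.5  -0.14  0.03  2.25  0.76  0.52 -1.14]
[0.541 0.133 0.346]
t 14.58 pos [0.4674 0.1404 0.3069] dist [-0.8 81.7 18.7] mm rot deg [  1.42   0.46 -57.22]
row x16: [[-0.098,0.189,0.044],[0.0016,0.0005,-0.0624]]  |d|mm 5.4 deg 3.58
F [-0.  -0.2  0.6] M [-0.01  0.82  0.03] w 0.035 q [-0.5  -0.14  0.03  2.25  0.76  0.52 -1.14]
```

Request:
play_rows --targets '[[[-0.1,0.19,0],[0.002,0,-0.062]],[[-0.1,0.19,0],[0.002,0,-0.062]],[[-0.1,0.19,0],[0.002,0,-0.062]],[[-0.1,0.19,0],[0.002,0,-0.062]],[[-0.1,0.19,0],[0.002,0,-0.062]],[[-0.1,0.19,0],[0.002,0,-0.062]],[[-0.1,0.19,0],[0.002,0,-0.062]],[[-0.1,0.19,0],[0.002,0,-0.062]]]'

```text
t: 15.25
position: [0.4975, 0.1257, 0.3328]
ee_rot: [[-0.306, 0.707, 0.637], [0.899, 0.435, -0.051], [-0.313, 0.557, -0.769]]
wrist_force: [0.6, 0.5, -0.5]
gripper_width: 0.0347
```

```bash
python3 - <<'E'
from h import *
wwhere(); step(*wing(.04,.99),n=8)
E
```

```text
grasp rel wing (cover axes) mm [-40.6 -10.9  66.9] roll 0.511 tilt deg y,x [-0.28 -0.19] F cover [ 0.1  0.5 -0.7] M [-0.04  0.74  0.03] w 0.0347 t 15.25 q [-0.55 -0.12  0.13  2.17  0.65  0.55 -0.45]
t 15.25 pos [0.4975 0.1257 0.3328] dist [-10.8  41.4  27.2] mm rot deg [  0.23   0.25 -27.43]
row x8: [[-0.097,0.193,0.135],[0.0005,0.0006,-0.0598]]  |d|mm 6.4 deg 3.43
F [ 0.6  0.5 -0.5] M [ 0.01  0.74 -0.01] w 0.0347 q [-0.55 -0.12  0.13  2.17  0.65  0.55 -0.45]
```

Request:
play_rows --targets '[[[-0.1,0.19,0.1],[0.001,0.001,-0.06]],[[-0.1,0.19,0.13],[0,0,-0.06]],[[-0.1,0.19,0.13],[0,0,-0.06]],[[-0.1,0.19,0.13],[0,0,-0.06]],[[-0.1,0.19,0.13],[0,0,-0.06]],[[-0.1,0.19,0.13],[0,0,-0.06]],[[-0.08,0.17,0.1],[0,0,-0.05]],[[-0.03,0.08,0.05],[0,0,-0.02]]]'

```text
t: 15.92
position: [0.5441, 0.1302, 0.3382]
ee_rot: [[-0.586, 0.504, 0.634], [0.617, 0.785, -0.053], [-0.524, 0.36, -0.771]]
wrist_force: [-0.2, 0.2, 0.2]
gripper_width: 0.0345
```

```bash
python3 - <<'E'
from h import *
wwhere(); step(*wing(.0,.99),n=8)
E
```

```text
grasp rel wing (cover axes) mm [-2.1 -3.2 41.9] roll 0.965 tilt deg y,x [ 0.08 -0.21] F cover [-0.   0.2  0.3] M [-0.01  0.78 -0.  ] w 0.0345 t 15.92 q [-0.57 -0.03  0.19  2.07  0.6   0.54  0.08]
t 15.92 pos [0.5441 0.1302 0.3382] dist [-0.4  3.7 41.9] mm rot deg [-0.09  0.21 -1.45]
row x8: [[-0.002,0.018,0.209],[-0.0002,0.0005,-0.0032]]  |d|mm 5.3 deg 0.18
F [-0.2  0.2  0.2] M [ 0.06  0.77 -0.01] w 0.0345 q [-0.57 -0.03  0.19  2.07  0.6   0.54  0.08]
```

Request:
play_rows --targets '[[[0,0.05,0.2],[0,0,-0.005]],[[0,0.04,0.25],[0,0,-0.005]],[[0,0.03,0.25],[0,0,-0.005]],[[0,0.02,0.25],[0,0,-0.005]],[[0,0.01,0.2],[0,0,-0.003]],[[0,0,0.12],[0,0,0]],[[0,0,0.05],[0,0,0]],[[0,0,0],[0,0,0]]]'

```text
t: 16.58
position: [0.5687, 0.1311, 0.3092]
ee_rot: [[-0.599, 0.493, 0.631], [0.6, 0.798, -0.055], [-0.531, 0.346, -0.774]]
wrist_force: [0.0, -0.1, 0.3]
gripper_width: 0.0348
```

```bash
python3 - <<'E'
from h import *
wwhere(); step(*wing(.0,.99),n=8)
for n in ("side","top"):
    f=imaging.grab_frame(n); np.savez(f"pics/{n}8.npz",**f)
    im=f["image"][190:290,290:390] if n=="side" else f["image"][110:210,190:290]
    cv2.imwrite(f"pics/{n}8.png",cv2.resize(im,None,fx=6,fy=6,interpolation=cv2.INTER_CUBIC)[:,:,::-1])
E
```

```text
grasp rel wing (cover axes) mm [-2.2 -0.7  3.9] roll 0.987 tilt deg y,x [ 0.29 -0.1 ] F cover [ 0.2 -0.1  0.2] M [0.03 0.74 0.07] w 0.0348 t 16.58 q [-0.56  0.06  0.21  2.05  0.61  0.47  0.08]
t 16.58 pos [0.5687 0.1311 0.3092] dist [-1.7  1.   3.8] mm rot deg [-0.29  0.1  -0.14]
row x8: [[-0.009,0.005,0.019],[-0.0006,0.0002,-0.0003]]  |d|mm 0.5 deg 0.04
F [ 0.  -0.1  0.3] M [0.04 0.74 0.07] w 0.0348 q [-0.56  0.06  0.21  2.05  0.61  0.47  0.08]
```

View pics/side8.png

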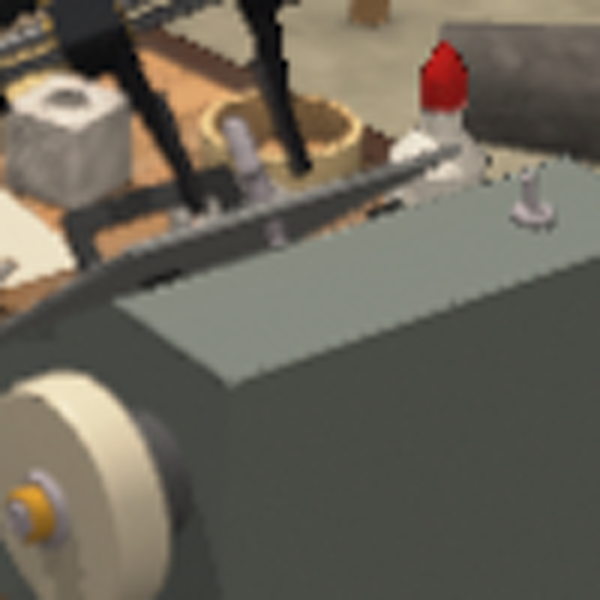

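View pics/top8.png

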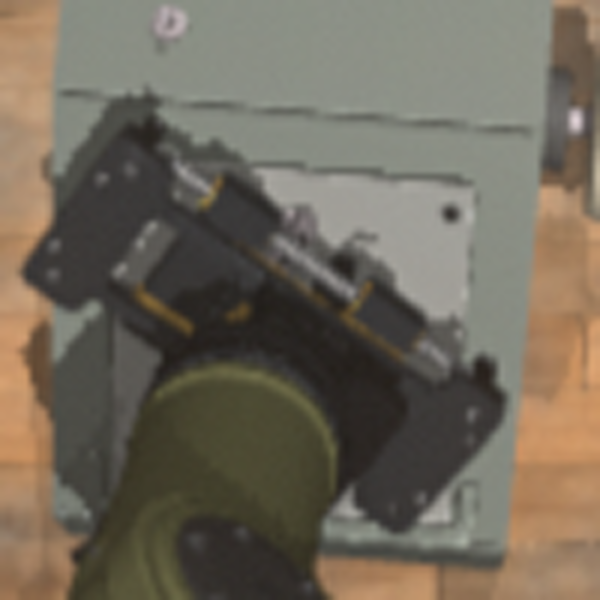

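Request:
play_rows --targets '[[[-0.04,0.02,0.05],[0,0,0]],[[-0.03,0.02,0.05],[0,0,0]],[[-0.02,0,0.04],[0,0,0]],[[0,0,0],[0,0,0]],[[0,0,0],[0,0,0]],[[0,0,0],[0,0,0]],[[0,0,0],[0,0,0]],[[0,0,0],[0,0,0]]]'

```text
t: 17.35
position: [0.5731, 0.1306, 0.31]
ee_rot: [[-0.597, 0.492, 0.634], [0.6, 0.798, -0.053], [-0.532, 0.349, -0.772]]
wrist_force: [-0.0, -0.3, 0.5]
gripper_width: 0.0345
```

```bash
python3 - <<'E'
from h import *
wwhere()
E
```

```text
grasp rel wing (cover axes) mm [ 2.2 -0.6  1.7] roll 0.987 tilt deg y,x [ 0.11 -0.18] F cover [ 0.3 -0.3  0.4] M [0.01 0.74 0.04] w 0.0345 t 17.35 q [-0.56  0.07  0.21  2.04  0.6   0.47  0.09]
```

Request:
play_rows --targets '[[[0,0,0],[0,0,0]],[[0,0,0],[0,0,0]],[[0,0,0],[0,0,0]],[[0,0,0],[0,0,0]],[[0,0,0],[0,0,0]],[[0,0,0],[0,0,0]],[[0,0,0],[0,0,0]],[[0,0,0],[0,0,0]]]' --jaw 1 --grip_force 20

```text
t: 18.02
position: [0.5731, 0.1311, 0.3101]
ee_rot: [[-0.598, 0.491, 0.634], [0.6, 0.798, -0.052], [-0.532, 0.35, -0.771]]
wrist_force: [0.0, 0.2, 0.8]
gripper_width: 0.0097
```

```bash
python3 - <<'E'
from h import *
wwhere(); step(*wing(.0,0),n=16)
E
```

```text
grasp rel wing (cover axes) mm [2.4 0.2 1.8] roll 0.987 tilt deg y,x [ 0.03 -0.17] F cover [0.5 0.2 0.6] M [0.01 0.69 0.02] w 0.0097 t 18.02 q [-0.56  0.07  0.21  2.04  0.6   0.47  0.09]
t 18.02 pos [0.5731 0.1311 0.3101] dist [ 1.4 -1.5  1.8] mm rot deg [ 0.06  0.17 56.54]
row x16: [[0.002,-0.005,0.005],[0.0001,0.0002,0.0617]]  |d|mm 0.2 deg 3.53
F [0.  0.2 0.8] M [0.05 0.69 0.02] w 0.0097 q [-0.56  0.07  0.21  2.04  0.6   0.47  0.09]
```

Request:
play_rows --targets '[[[0,0,0],[0,0,0.03]],[[0,0,0],[0,0,0.06]],[[0,0,0],[0,0,0.06]],[[0,0,0],[0,0,0.06]],[[0,0,0],[0,0,0.06]],[[0,0,0],[0,0,0.06]],[[0,0,0],[0,0,0.06]],[[0,0,0],[0,0,0.06]]]'

```text
t: 18.68
position: [0.5728, 0.1306, 0.3095]
ee_rot: [[-0.311, 0.709, 0.633], [0.896, 0.441, -0.053], [-0.317, 0.551, -0.772]]
wrist_force: [0.3, -0.4, 0.3]
gripper_width: 0.01
```

```bash
python3 - <<'E'
from h import *
wwhere(); step(*wing(.0,0,dx=.001),n=8)
E
```

```text
grasp rel wing (cover axes) mm [ 1.6 -0.6  1.6] roll 0.518 tilt deg y,x [ 0.06 -0.21] F cover [ 0.4 -0.3  0.1] M [0.02 0.77 0.07] w 0.01 t 18.68 q [-0.58  0.07  0.23  2.04  0.6   0.47 -0.38]
t 18.68 pos [0.5728 0.1306 0.3095] dist [ 0.2 -0.3  1.6] mm rot deg [-0.    0.22 29.68]
row x8: [[0.001,-0.002,0.008],[-0.0000,0.0005,0.0648]]  |d|mm 0.2 deg 3.71
F [ 0.3 -0.4  0.3] M [0.04 0.77 0.06] w 0.01 q [-0.58  0.07  0.23  2.04  0.6   0.47 -0.38]
```

Request:
play_rows --targets '[[[0,0,0],[0,0,0.065]],[[0,0,0],[0,0,0.065]],[[0,0,0],[0,0,0.065]],[[0,0,0],[0,0,0.065]],[[0,0,0],[0,0,0.065]],[[0,0,0],[0,0,0.065]],[[0,0,0],[0,0,0.065]],[[0,0,0],[0,0,0.03]]]'

```text
t: 19.35
position: [0.5725, 0.1304, 0.3084]
ee_rot: [[0.075, 0.771, 0.632], [0.997, -0.053, -0.054], [-0.009, 0.634, -0.773]]
wrist_force: [0.4, 0.2, -0.9]
gripper_width: 0.0098
```

```bash
python3 - <<'E'
from h import *
wwhere(); step(*wing(.0,0,dx=.001),n=8)
E
```

```text
grasp rel wing (cover axes) mm [ 0.4 -1.   0.8] roll 0.008 tilt deg y,x [ 0.03 -0.25] F cover [-0.2  0.2 -1. ] M [0.03 0.79 0.09] w 0.0098 t 19.35 q [-0.61  0.07  0.26  2.04  0.6   0.46 -0.89]
t 19.35 pos [0.5725 0.1304 0.3084] dist [0.3 0.5 0.8] mm rot deg [-0.03  0.25  0.46]
row x8: [[0.001,0.003,0.004],[-0.0001,0.0006,0.0010]]  |d|mm 0.1 deg 0.07
F [ 0.4  0.2 -0.9] M [0.03 0.79 0.09] w 0.0098 q [-0.61  0.07  0.26  2.04  0.6   0.46 -0.89]
```

Request:
play_rows --targets '[[[0,0,0],[0,0.001,0.004]],[[0,0,0],[0,0.001,0.002]],[[0,0,0],[0,0,0]],[[0,0,0],[0,0,0]],[[0,0,0],[0,0,0]],[[0,0,0],[0,0,0]],[[0,0,0],[0,0,0]],[[0,0,0],[0,0,0]]]' --grip_force 40

```text
t: 20.02
position: [0.5726, 0.1302, 0.3083]
ee_rot: [[0.077, 0.771, 0.632], [0.997, -0.057, -0.052], [-0.004, 0.634, -0.773]]
wrist_force: [0.8, -0.2, -0.2]
gripper_width: 0.0098
```

```bash
python3 - <<'E'
from h import *
wwhere(); step(*wing(.0,0,dx=.001,lean=0),n=8)
for n in ("side","top"):
    f=imaging.grab_frame(n); np.savez(f"pics/{n}9.npz",**f)
    im=f["image"][190:290,290:390] if n=="side" else f["image"][110:210,190:290]
    cv2.imwrite(f"pics/{n}9.png",cv2.resize(im,None,fx=6,fy=6,interpolation=cv2.INTER_CUBIC)[:,:,::-1])
E
```

```text
grasp rel wing (cover axes) mm [ 0.4 -0.9  0.7] roll 0.004 tilt deg y,x [ 0.03 -0.14] F cover [ 0.5 -0.1 -0.7] M [0.06 0.83 0.06] w 0.0098 t 20.02 q [-0.61  0.07  0.26  2.04  0.59  0.46 -0.89]
t 20.02 pos [0.5726 0.1302 0.3083] dist [ 0.4 14.9 12.3] mm rot deg [4.37 0.15 0.22]
row x8: [[0.002,0.077,0.059],[0.0095,0.0003,0.0005]]  |d|mm 2.4 deg 0.55
F [ 0.8 -0.2 -0.2] M [0.07 0.83 0.08] w 0.0098 q [-0.61  0.07  0.26  2.04  0.59  0.46 -0.89]
```

View pics/side9.png

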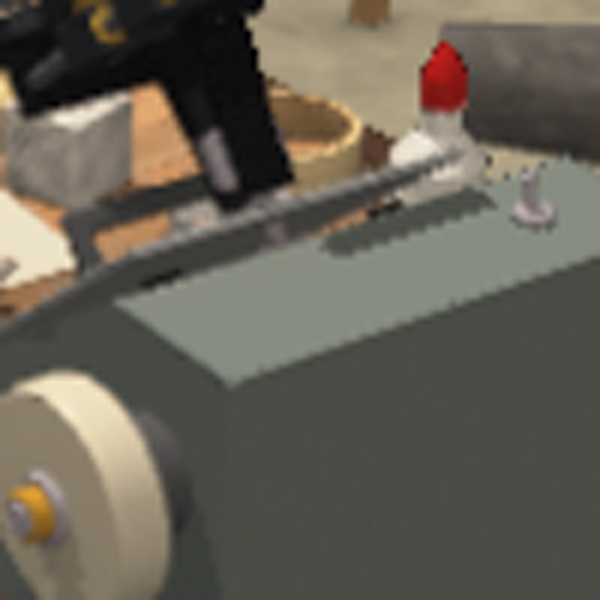

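View pics/top9.png

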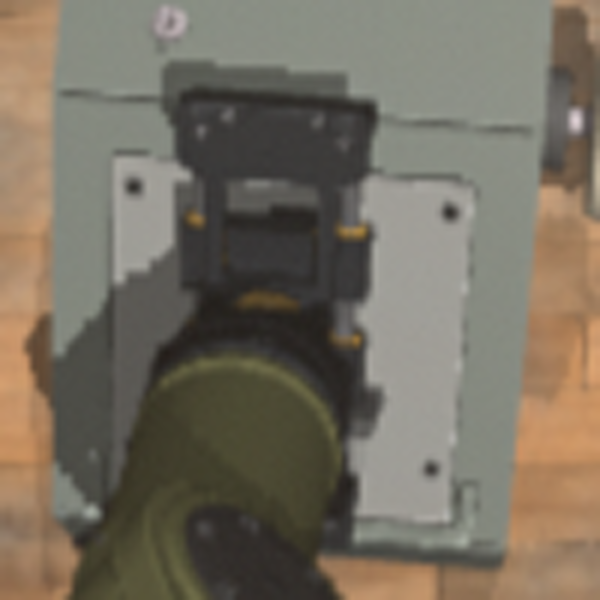

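Request:
play_rows --targets '[[[0,0.05,0.04],[0.006,0,0]],[[0,0.05,0.04],[0.006,0,0]],[[0,0.05,0.04],[0.006,0,0]],[[0,0.05,0.04],[0.006,0,0]],[[0,0.05,0.04],[0.006,0,0]],[[0,0.05,0.04],[0.006,0,0]],[[0,0,0],[0,0,0]],[[0,0,0],[0,0,0]]]'

```text
t: 20.78
position: [0.5828, 0.1296, 0.3082]
ee_rot: [[0.077, 0.797, 0.599], [0.997, -0.059, -0.05], [-0.005, 0.601, -0.799]]
wrist_force: [-2.5, -0.1, 2.2]
gripper_width: 0.01
```

```bash
python3 - <<'E'
from h import *
wwhere(0); step(*wing(.0,0,dx=.001,lean=0),n=8)
E
```

```text
grasp rel wing (cover axes) mm [-0.9 -0.8  5.3] roll 0.004 tilt deg y,x [-1.97 -0.19] F cover [-0.8 -0.3  3.3] M [-0.12  1.05  0.01] w 0.01 t 20.78 q [-0.59  0.1   0.26  2.01  0.49  0.49 -0.78]
t 20.78 pos [0.5828 0.1296 0.3082] dist [0.3 7.3 5.5] mm rot deg [1.97 0.19 0.21]
row x8: [[0.001,0.037,0.027],[0.0043,0.0004,0.0005]]  |d|mm 1.1 deg 0.25
F [-2.5 -0.1  2.2] M [-0.02  1.06 -0.06] w 0.01 q [-0.59  0.1   0.26  2.01  0.49  0.49 -0.78]
```

Request:
play_rows --targets '[[[0,0.04,0.04],[0.005,0,0]],[[0,0.05,0.04],[0.006,0,0]],[[0,0.05,0.04],[0.006,0,0]],[[0,0.05,0.04],[0.006,0,0]],[[0,0.05,0.04],[0.006,0,0]],[[0,0.02,0.03],[0.004,0,0]],[[0,0,0.03],[0,0,0]],[[0,0,0.03],[0,0,0]]]'

```text
t: 21.45
position: [0.5914, 0.1291, 0.3091]
ee_rot: [[0.079, 0.82, 0.567], [0.997, -0.062, -0.049], [-0.005, 0.569, -0.822]]
wrist_force: [-12.2, -1.4, 9.4]
gripper_width: 0.0096
```

```bash
python3 - <<'E'
from h import *
wwhere(0); step(*wing(.0,0,dx=.001,lean=0),n=8)
E
```

```text
grasp rel wing (cover axes) mm [ 0.2 -0.8  1. ] roll 0.003 tilt deg y,x [ 0.32 -0.25] F cover [-4.4 -2.3 14.6] M [-0.39  1.58  0.1 ] w 0.0096 t 21.45 q [-0.56  0.12  0.25  1.97  0.4   0.53 -0.7 ]
t 21.45 pos [0.5914 0.1291 0.3091] dist [ 0.1 -0.1  1. ] mm rot deg [-0.32  0.25  0.15]
row x8: [[0.000,-0.000,0.005],[-0.0007,0.0005,0.0003]]  |d|mm 0.1 deg 0.05
F [-12.2  -1.4   9.4] M [-0.25  1.6  -0.14] w 0.0096 q [-0.56  0.12  0.25  1.97  0.4   0.53 -0.7 ]
```

Request:
play_rows --targets '[[[0,-0.02,0.04],[-0.001,0,0]],[[0,-0.02,0.05],[-0.001,0,0]],[[0,-0.02,0.05],[-0.001,0,0]],[[0,-0.02,0.05],[0,0,0]],[[0,-0.02,0.05],[0,0,0]],[[0,-0.02,0.05],[0,0,0]],[[0,-0.02,0.05],[0,0,0]],[[0,-0.02,0.05],[0,0,0]]]'

```text
t: 22.12
position: [0.5914, 0.1293, 0.3091]
ee_rot: [[0.082, 0.82, 0.567], [0.997, -0.065, -0.05], [-0.004, 0.569, -0.822]]
wrist_force: [-13.2, -1.2, 12.4]
gripper_width: 0.0095
```

```bash
python3 - <<'E'
from h import *
wwhere(0); step(*wing(.0,0,dx=.001,lean=0),n=8)
for n in ("side","top"):
    f=imaging.grab_frame(n); np.savez(f"pics/{n}10.npz",**f)
    im=f["image"][190:290,290:390] if n=="side" else f["image"][110:210,190:290]
    cv2.imwrite(f"pics/{n}10.png",cv2.resize(im,None,fx=6,fy=6,interpolation=cv2.INTER_CUBIC)[:,:,::-1])
E
```

```text
grasp rel wing (cover axes) mm [ 0.2 -0.8  1. ] roll -0.0 tilt deg y,x [ 0.29 -0.3 ] F cover [-3.6 -2.2 17.7] M [-0.55  1.61  0.05] w 0.0095 t 22.12 q [-0.56  0.12  0.25  1.97  0.41  0.53 -0.7 ]
t 22.12 pos [0.5914 0.1293 0.3091] dist [-0.1 -0.   1. ] mm rot deg [-0.29  0.3  -0.01]
row x8: [[-0.000,-0.000,0.005],[-0.0006,0.0006,-0.0000]]  |d|mm 0.1 deg 0.05
F [-13.2  -1.2  12.4] M [-0.35  1.64 -0.27] w 0.0095 q [-0.56  0.12  0.25  1.97  0.41  0.53 -0.7 ]
```

View pics/side10.png

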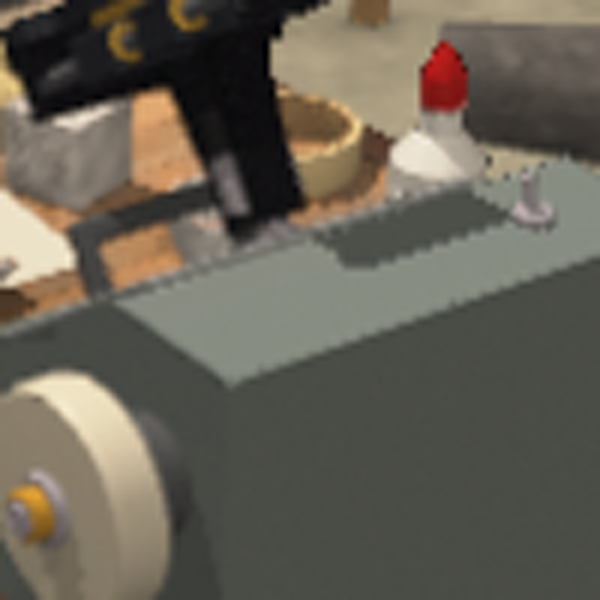

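View pics/top10.png

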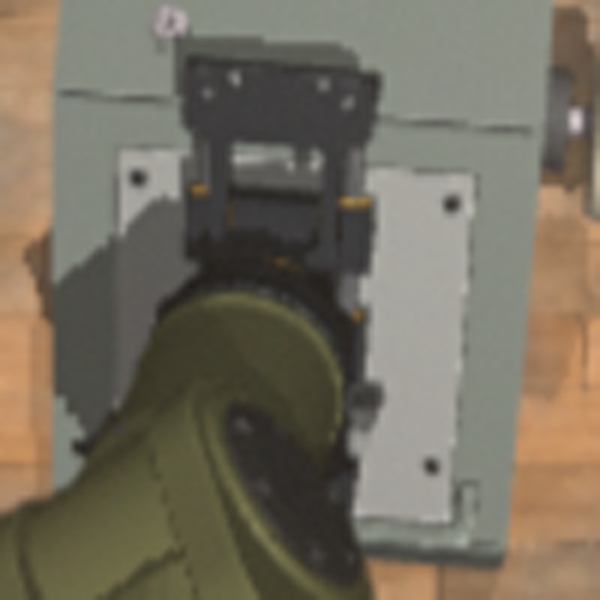

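```bash
python3 - <<'E'
from h import *
for nm in ("top10",):
    f=dict(np.load(f"pics/{nm}.npz")); C=cloud(f); p=(C-FO)@FR()
    uv=lambda L:np.array(L)/6+[190-.42,110-.42]
    def reg(a,b,c,d,src=p):
        q=uv([(a,b),(c,d)]).round().astype(int); r=src[q[0,1]:q[1,1],q[0,0]:q[1,0]].reshape(-1,3); return r[~np.isnan(r[:,0])]
    A=reg(390,220,455,460); B=reg(125,160,180,195); D=reg(385,180,460,210); L=reg(370,470,440,510)
    n,c,k=plane(np.r_[A,B]); print("face n in frame",n.round(4),"lean",np.degrees(np.arctan2(-n[0],n[2])).round(2))
    for r in (A,B,D,L): print(np.median(r,0).round(4))
    S=reg(70,115,105,250); S2=reg(480,200,510,400); print("seat",np.median(S,0).round(4),np.median(S2,0).round(4))
    H=onplane(f,uv([(139,178),(452,204),(431,466)]),FR()[:,2],FR()[:,2]@(FO+FR()[:,2]*.005)); print(((H-FO)@FR()).round(4))
    for o in ["pliers","oil_bottle"]:
        for n in("top","side"):
            for q in imaging.outline_of(n,o)[:1]:
                m=q["region"]; ff=dict(np.load(f"pics/{n}10.npz")); P=cloud(ff)[m]; P=P[~np.isnan(P[:,0])]; print(n,o,q["conf"],np.median(P,0).round(3),q["bbox"])
E
```

```text
face n in frame [-5.0e-04  5.5e-03  1.0e+00] lean 0.03
[ 0.0079 -0.0609  0.005 ]
[0.0739 0.0639 0.0047]
[ 0.0745 -0.0557  0.0051]
[-0.0691 -0.0573  0.0049]
seat [ 0.0674  0.094  -0.0002] [ 0.0285 -0.0937  0.0002]
[[ 0.0715  0.0684  0.005 ]
 [ 0.0711 -0.0714  0.005 ]
 [-0.0557 -0.0704  0.005 ]]
top pliers 0.62 [0.562 0.338 0.075] [152.7, 192.1, 178.7, 209.9]
side pliers 0.8 [0.441 0.116 0.006] [253.2, 230.7, 290.1, 255.4]
top oil_bottle 0.55 [0.561 0.338 0.077] [154.0, 191.2, 174.5, 212.0]
side oil_bottle 0.57 [0.577 0.34  0.082] [354.4, 198.3, 371.8, 221.4]
```

Request:
play_rows --targets '[[[0,-0.02,0.05],[0,0,0]],[[0,-0.02,0.05],[0,0,0]],[[0,-0.02,0.05],[0,0,0]],[[0,-0.02,0.05],[0,0,0]],[[0,-0.02,0.05],[0,0,0]],[[0,-0.02,0.05],[0,0,0]],[[0,-0.02,0.05],[0,0,0]],[[0,-0.02,0.05],[0,0,0]]]'

```text
t: 23.08
position: [0.5916, 0.1293, 0.3092]
ee_rot: [[0.084, 0.82, 0.566], [0.996, -0.067, -0.05], [-0.003, 0.568, -0.823]]
wrist_force: [-14.1, -0.3, 11.6]
gripper_width: 0.0096
```

```bash
python3 - <<'E'
from h import *
wwhere(0)
for i in range(4): f=imaging.grab_frame("top")
wwhere(0)
C=cloud(f); p=(C-FO)@FR(); r=p[147:186,256:265].reshape(-1,3); print(np.nanmedian(r,0).round(4)); r=p[140:145,255:266].reshape(-1,3); print(np.nanmedian(r,0).round(4))
E
```

```text
grasp rel wing (cover axes) mm [ 0.2 -0.8  1. ] roll -0.003 tilt deg y,x [ 0.39 -0.32] F cover [-4.9 -1.4 17.6] M [-0.57  1.63  0.15] w 0.0096 t 23.08 q [-0.56  0.12  0.25  1.97  0.4   0.53 -0.7 ]
grasp rel wing (cover axes) mm [ 0.2 -0.7  1. ] roll -0.003 tilt deg y,x [ 0.38 -0.32] F cover [-3.7 -2.6 19.4] M [-0.58  1.59  0.07] w 0.0095 t 23.28 q [-0.56  0.12  0.25  1.97  0.4   0.53 -0.7 ]
[ 0.0073 -0.0624  0.0052]
[ 0.0744 -0.0579  0.0052]
```

Force and pose are steady, and the cover is flush. I'm handing in.

```bash
python3 - <<'E'
from bench import order
print(order.finish_job())
E
```

```text
the job is handed in; nothing more can be done
None
```

The belt cover is refitted and pressed flush against the frame. The arm is still holding it there, so you can put in the corner screws. The job was handed in at about 23 s.

I lifted the cover by its handle, stood it on the ledge and let go. It leaned there on its own at 4.4°. I then turned the wing fastener from about 0.99 rad to 0, and pressed the cover against its buffers while still gripping the wing.

Last checks before handing in:
- **Flush:** the top camera's depth shows the cover's face 5 mm above the seat everywhere I measured, with a lean of 0.03°. The cover is about 1.5 mm off centre sideways, within the 4 mm allowed.
- **Wing:** the gripper reads within 0.005 rad of aligned. I could not check the slot against the index lines directly, because the gripper hides it. The cover going down flush shows the cross-bar entered the frame slot.
- **Push:** it holds steady at about 18 N. About 4 N of sideways force up the slope remained and I did not trim it out, but the cover did not move along the slope.
- **Pliers and oil bottle:** the camera measurements agree with those from the start, to within a few millimetres for the bottle and about a centimetre for the partly hidden pliers. One result from the top camera labelled the bottle as pliers. The side camera found the pliers close to their original spot.

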